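Hang the ear defenders behind the latched gate

ROBOT

A 6-joint arm with a two-finger parallel gripper is mounted at the origin on the work surface. World frame = base frame: x ahead of the robot, y to its left, z up, the work surface at z = 0. Lengths are in m, angles in rad, forces in N, time in s.
With the tool pointing down it reaches from about 0.325 to 0.775 m from the base axis. Payload 5.5 kg.
Tool frame: the origin (TCP) lies at the very end of the fingers, on their centre line; the grasp point (between the pads) lies 19 mm behind it; z points along the fingers, y is the line along which they close (so a half turn about z gives the same grasp; the last joint's range is limited). The gripper opens to 85 mm and grips with 20 to 120 N. Pads are 22 mm wide; open, the fingers measure 114 mm over their backs; the gripper's body (76 mm by 85 mm) begins 54 mm behind the grasp point. The pads swing forward as they close: fully open they stand 13 mm farther back than shut.
Start: joints at [1.271, 0.091, 1.231, -0, 1.82, -0.057], TCP at [0.144, 0.582, 0.206] pointing down, gripper open.
Joint ranges: [-2.87, 2.87], [-0.86, 2.18], [0.17, 2.46], [-1.51, 4.65], [0.06, 2.69], [-2.65, 2.65]. Speed limits (rad/s): [2.57, 2.57, 3.01, 3.14, 3.14, 3.14].

INTERFACE

Orientations are given as a unit quaternion [x, y, z, w].
In Python, from cell import read_state, read_camera, camera_info, job_done, find_in, trace gives the robot as it stands.
- The arm moves only by the tool play_rows, never from a script. Its argument "deltas" is a list that holds one entry, the list of rows, each a list of 6 numbers: the shift along the world's x, y, z in cm, then the turn, a rotation vector about the world's x, y, z in rad. In form: [[[x, y, z, rx, ry, rz], ...]]. A call has 1 to 8 rows; each row shifts and turns the commanded pose from where the row before left it; what a row does not reach is not made up. A row lasts 1/12 s, in which the tool goes at most 41.7 mm and 7.16 degrees, less where a joint would pass 70% of its speed; a pose out of reach is approached as far as the arm can. A call with a gripper value outside its range is refused whole. "jaw" is the opening, from -1 (shut) to 1 (fully open), set as the call begins (left out, the last holds). The fingers move at their own pace and stop on an object; "force" is the grip in N (left out, the last holds). Time passes only in rows, so rows that do not move let the fingers close. It gives the time, the measured TCP pose, the force, the opening and the grip force at its end, in the units of the state.
- read_state(): the state, without advancing time (a new reading comes with each control period).
- read_camera(name): name is "side" or "top"; returns the picture (384x512x3 uint8, red, green, blue); there is no depth.
- camera_info(name): a dict with "mtx" (3x3 intrinsics, pixels), "k1" (the pictures are not rectified: a ray, as slopes to the right and down, at radius r is drawn at 1 + k1 r^2 times it, then the intrinsics apply), "rvec" (rotation vector, rad) and "tvec" (3), from world to camera coordinates, as OpenCV has them. Camera axes: x right, y down, z forward; pixel columns grow to the right and rows downward; lengths in m; the calibration is good to about 2 mm. A picture is of the moment at which its call begins. camera_info takes no time and is no camera call.
- job_done(): hands the job in; it is judged then, once.
Trained networks look in the newest picture that a camera, given by its name, has taken for a name from the list of things; names that differ only in an ending like _2 or _b are one class to them, and where a whole thing is asked for, a point or a joint stands for the part that bears it (a point fixed in the world has none). Each returns a list of dicts, best first, with "p" (0 to 1); they miss things now and then, are a little off and sometimes report something else, mostly with a low value. They report only what shows in the picture. A call takes as long as a camera call. They do not tell look-alikes from the thing itself.
- find_in(camera, target): "uv" ([column, row] in pixels, amid what is visible of it).
- trace(camera, target): "mask" (384x512 bool, what is visible of it) and "uv" ([column, row] in pixels, amid what is visible of it).
The state is a dict: "time_s": time; "joints": joint angles; "joint_velocities": joint speeds; "joint_efforts": joint torques, N m; "ee_pos": TCP position; "tool_rot": TCP orientation; "force": force on the tool from outside, world axes, zero at the start; "wrist_torque": the same for the moment, N m; "width": finger opening in m; "grip_force": force on a finger pad.
Only numpy, scipy, OpenCV 4.12 (cv2) and the standard library are available. Lean on these libraries where they do the work, as an engineer would, in place of code of your own. Each camera call takes 0.05 s, during which the arm holds its last target. There are 200 camera calls.

TASK

Tidy the wire-stripping bench: first stand the reel of copper wire on the blue mat, out of the gate's way; then press the red thumb lever to lift the latch, swing the yellow gate wide open, and hang every pair of ear defenders over the rail, one cup on each side of it, hanging level and squarely across the rail. Then swing the gate fully shut so that the latch drops into its catch, leaving the reel upright on the mat and the other things on the bench where they are.

Things in the scene. Friction and masses are not known exactly. Their poses are not given: they have to be found in the camera images.
- ear1: orange rigid ear defenders (maybe absent), a U standing cups down: 132 wide (x), 56 deep (y), 162 tall; origin midway between the cups' undersides. Cups 24x56x60 at x=+-54, 84 between them. Black crown pad on top, 50 (x) x 24 (y), z=130 (flat underside, rests on the rail) to 162: pinch it from above across its 24 (y), fingertips above z=131 to clear the rail. Knocked on the rail it rocks for up to 10 s.
- ear2: blue rigid ear defenders (maybe absent), a U standing cups down: 132 wide (x), 56 deep (y), 162 tall; origin midway between the cups' undersides. Cups 24x56x60 at x=+-54, 84 between them. Black crown pad on top, 50 (x) x 24 (y), z=130 (flat underside, rests on the rail) to 162: pinch it from above across its 24 (y), fingertips above z=131 to clear the rail. Knocked on the rail it rocks for up to 10 s.
- ear3: yellow rigid ear defenders (maybe absent), a U standing cups down: 132 wide (x), 56 deep (y), 162 tall; origin midway between the cups' undersides. Cups 24x56x60 at x=+-54, 84 between them. Black crown pad on top, 50 (x) x 24 (y), z=130 (flat underside, rests on the rail) to 162: pinch it from above across its 24 (y), fingertips above z=131 to clear the rail. Knocked on the rail it rocks for up to 10 s.
- ear4: green rigid ear defenders (maybe absent), a U standing cups down: 132 wide (x), 56 deep (y), 162 tall; origin midway between the cups' undersides. Cups 24x56x60 at x=+-54, 84 between them. Black crown pad on top, 50 (x) x 24 (y), z=130 (flat underside, rests on the rail) to 162: pinch it from above across its 24 (y), fingertips above z=131 to clear the rail. Knocked on the rail it rocks for up to 10 s.
- rail_mid (a point): middle of the top of the fixed steel rail, 150 above the bench: flat bar 30 wide (y), 12 thick, 280 long along this frame's x (away from the robot), a post at each end. Items hang across it, one cup on the -y side (gate side), one on +y, origin 130 below the rail top, middles from x=-120 to 120; each takes 56 of its length: place them 66 or so apart.
- gate_hinge (a point): point on the vertical hinge axis of the yellow wire gate, at the gate's top, 125 above the bench; axes as rail_mid, from which it lies at x +140, y -115. The gate is 260 long, 12 thick, spans 30 to 125 above the bench; closed it runs from the hinge along this frame's -x, parallel to the rail.
- gate (a joint): gate angle, rad: 0 closed; grows as the free end swings to the -y side, away from the rail (counterclockwise from above), stop at 1.45; wide open means beyond 1.2. Light friction (0.2 N m); it stays where left.
- latch (a joint): gravity latch, rad: 0 down, 0.4 fully up. A rod 120 long, pivoted 175 above the bench on the gate's top, 185 from the hinge, drops by its weight between the red lips of the catch post past the gate's free end; clear of the lip above 0.15. Pressing the red thumb lever down (2 N) lifts it; let go with the gate shut, it drops home; it also rides up a ramp if the gate is pushed shut.
- thumb_lever (a point): middle of the top edge of the red thumb lever, 200 above the bench at rest, 125 from the hinge axis and 60 from the latch pivot. Upright plate 40 long (x of this frame, along the gate), 12 thick (y), 34 tall; the gate's top is 75 under this point. At latch 0.3 it is 18 lower. Pinch it across its 12 from above to press it down and swing the gate. Turns with gate and latch.
- reel: white-flanged reel of copper wire (250 g), upright cylinder 60 across, 60 tall, origin at the centre of its underside; it starts in the gate's way.
- mat: square blue mat fixed to the bench, 130 x 130 x 3, origin at the centre of its underside.
- bottle: white bottle, 60 across, 150 tall, bystander.
- pencup: white cup, 72 across, 85 tall, bystander.
- tape: yellow roll of tape lying flat, 90 across, 24 high, bystander.
- partsbin: black open bin 120 x 90 x 45, bystander.
- screwdriver: red screwdriver lying on the bench, bystander.
There are look-alikes about, which are no part of the job. There is more than one size of the mat; the job needs the largest.

How it is judged:
On the way, in this order (a step that is already met when the one before it is completed fails the run):
1. the reel stands on the blue mat, let go, with the gate still shut (horizontal distance between reel and mat below 0.05 m and height (world z) of reel below 0.008 m and angle between reel's own z axis and vertical below 0.1 rad and linear speed of reel below 0.03 m/s and contact force between reel and the fingers below 0.1 N and value of joint gate below 0.1 rad), for 0.2 s.
2. the latch is lifted out of its catch (value of joint latch above 0.13 rad), for 0.1 s.
3. the gate is wide open, past 1.2 rad (value of joint gate above 1.2 rad), for 0.2 s.
4. all ear defenders present hang over the rail, let go, the gate still well open (past 0.9 rad) (x of ear1 in the frame of rail_mid between -0.13 and 0.13 m and y of ear1 in the frame of rail_mid between -0.03 and 0.03 m and height (world z) of ear1 between 0.014 and 0.032 m and angle between each of ear1, ear2, ear3, ear4's own z axis and vertical below 0.25 rad and angle between the x axis of each of ear1, ear2, ear3, ear4 and the y axis of rail_mid, either way round below 0.35 rad and linear speed of each of ear1, ear2, ear3, ear4 below 0.15 m/s and x of ear2 in the frame of rail_mid between -0.13 and 0.13 m and y of ear2 in the frame of rail_mid between -0.03 and 0.03 m and height (world z) of ear2 between 0.014 and 0.032 m and x of ear3 in the frame of rail_mid between -0.13 and 0.13 m and y of ear3 in the frame of rail_mid between -0.03 and 0.03 m and height (world z) of ear3 between 0.014 and 0.032 m and x of ear4 in the frame of rail_mid between -0.13 and 0.13 m and y of ear4 in the frame of rail_mid between -0.03 and 0.03 m and height (world z) of ear4 between 0.014 and 0.032 m and contact force between each of ear1, ear2, ear3, ear4 and the fingers below 0.1 N and value of joint gate above 0.9 rad), for 0.3 s.
At the end, for the whole second after the job is handed in: Every pair present hangs on the rail, hardly swinging (middle within 130 mm along, 30 mm across; tilt under 0.25 rad, square within 0.35 rad); reel upright at rest within 50 mm of the mat's centre; gate below 0.05 rad, latch below 0.06 rad (x of ear1 in the frame of rail_mid between -0.13 and 0.13 m and y of ear1 in the frame of rail_mid between -0.03 and 0.03 m and height (world z) of ear1 between 0.014 and 0.032 m and angle between each of ear1, ear2, ear3, ear4's own z axis and vertical below 0.25 rad and angle between the x axis of each of ear1, ear2, ear3, ear4 and the y axis of rail_mid, either way round below 0.35 rad and linear speed of each of ear1, ear2, ear3, ear4 below 0.15 m/s and x of ear2 in the frame of rail_mid between -0.13 and 0.13 m and y of ear2 in the frame of rail_mid between -0.03 and 0.03 m and height (world z) of ear2 between 0.014 and 0.032 m and x of ear3 in the frame of rail_mid between -0.13 and 0.13 m and y of ear3 in the frame of rail_mid between -0.03 and 0.03 m and height (world z) of ear3 between 0.014 and 0.032 m and x of ear4 in the frame of rail_mid between -0.13 and 0.13 m and y of ear4 in the frame of rail_mid between -0.03 and 0.03 m and height (world z) of ear4 between 0.014 and 0.032 m and horizontal distance between reel and mat below 0.05 m and height (world z) of reel below 0.008 m and angle between reel's own z axis and vertical below 0.1 rad and linear speed of reel below 0.03 m/s and value of joint gate below 0.05 rad and value of joint latch below 0.06 rad); the robot touches nothing.
It fails at once if a bystander (bottle, cup, tape, bin, screwdriver) is pushed more than 6 cm (distance of any of bottle, pencup, tape, partsbin, screwdriver from where it was at the start of the episode above 0.06 m).
Of ear1, ear2, ear3, ear4 only 2 to 4 are there at a start; the rules pass over those that are not, and their reading is None.
At some moment in a run one of reel, ear1, ear2, ear3, ear4 may be knocked a few centimetres aside while the robot is not near it.
It also fails if it takes over 210 s, if anything falls off the work surface, if the arm or the gripper's body presses on something with over 40 N, if the wrist force passes 120 N, or if a joint passes its speed limit or range.

## Working session

There is one attempt and no reset: what is moved stays moved. The work goes in short steps, Python scripts to look and compute and a tool call to move; the robot and the scene stay as the last step left them, time stands still between calls to the robot, and variables do not carry over. Pictures are saved under pics/ and viewed, at most 18 in all, crops included, and the job is handed in when it is done.

Besides the shell and the picture viewer there is one more tool, called after "Emit:" by a JSON object that holds its "api" and its "payload", one argument or row to a line. play_rows: Moves the arm, as the interface text tells. Its arguments: {"type":"object","properties":{"deltas":{"type":"array","items":{"type":"array","items":{"type":"array","items":{"type":"number"}}}},"jaw":{"type":"number"},"force":{"type":"number"}},"required":["deltas"]}

```bash
mkdir -p pics
cat > h.py <<'E'
import numpy as np, cv2
from cell import *
def cam(n):
    i=camera_info(n); K=np.array(i["mtx"],float); R=cv2.Rodrigues(np.array(i["rvec"],float))[0]; t=np.array(i["tvec"],float).ravel()
    return K,float(i["k1"]),R,t
def proj(n,P):
    K,k,R,t=cam(n); c=np.atleast_2d(P)@R.T+t; s=c[:,:2]/c[:,2:]; s=s*(1+k*(s**2).sum(1,keepdims=True)); return s@K[:2,:2].T+K[:2,2]
def ray(n,uv):
    K,k,R,t=cam(n); d=np.linalg.solve(K,np.array([uv[0],uv[1],1.]))[:2]; s=d.copy()
    for _ in range(30): s=d/(1+k*(s@s))
    return -R.T@t, R.T@np.array([s[0],s[1],1.])
def at(n,uv,z):
    o,d=ray(n,uv); return o+d*(z-o[2])/d[2]
def save(n,name):
    im=read_camera(n); cv2.imwrite("pics/"+name,cv2.resize(im[:,:,::-1],(800,600),interpolation=cv2.INTER_CUBIC)); return im
E
python3 - <<'E'
from h import *
save("top","t0.png");save("side","s0.png")
for n in("top","side"):
    K,k,R,t=cam(n);print(n,-R.T@t,R[2],K[0,0],k)
    for T in["ear1","ear2","ear3","ear4","reel","mat","thumb_lever","gate","latch","rail_mid"]:
        try:
            r=find_in(n,T)
            print(n,T,[(round(d["p"],2),np.round(d["uv"],1).tolist(),np.round(at(n,d["uv"],0),3)[:2].tolist()) for d in r[:4]])
        except Exception as e: print(T,e)
print(read_state())
E
```

```text
top [ 0.45427885 -0.07831239  1.07450824] [ 0.09872998 -0.02128439 -0.99488661] 379.2644600862455 -0.12622130645440638
top ear1 [(0.83, [320.3, 173.1], [0.617, -0.284]), (0.67, [359.9, 241.3], [0.424, -0.4]), (0.63, [368.7, 176.8], [0.611, -0.427])]
top ear2 [(0.83, [320.3, 173.1], [0.617, -0.284]), (0.67, [359.9, 241.3], [0.424, -0.4]), (0.63, [368.7, 176.8], [0.611, -0.427])]
top ear3 [(0.83, [320.3, 173.1], [0.617, -0.284]), (0.67, [359.9, 241.3], [0.424, -0.4]), (0.63, [368.7, 176.8], [0.611, -0.427])]
top ear4 [(0.83, [320.3, 173.1], [0.617, -0.284]), (0.67, [359.9, 241.3], [0.424, -0.4]), (0.63, [368.7, 176.8], [0.611, -0.427])]
top reel [(0.94, [213.9, 199.0], [0.535, 0.019]), (0.56, [325.9, 298.8], [0.26, -0.304])]
top mat [(0.94, [248.0, 238.7], [0.425, -0.08]), (0.93, [140.2, 290.9], [0.27, 0.22]), (0.69, [263.5, 169.2], [0.624, -0.12])]
top thumb_lever [(0.83, [150.4, 201.2], [0.524, 0.201])]
top gate [(0.92, [153.7, 189.7], [0.558, 0.193])]
top latch [(0.65, [149.6, 200.4], [0.527, 0.203])]
top rail_mid [(0.7, [152.3, 186.7], [0.566, 0.197]), (0.66, [144.5, 187.8], [0.562
[... 1303 characters left out ...]
_s': 1.1, 'joints': array([ 1.27132261e+00,  9.11059644e-02,  1.23066253e+00,  3.14633981e-05,
        1.81979421e+00, -5.67034837e-02]), 'joint_velocities': array([-0.0004184 , -0.0001562 ,  0.0004724 ,  0.00121636,  0.00053647,
       -0.00016459]), 'joint_efforts': array([-2.94812762e-04, -4.58499420e+01, -4.18085790e+01,  2.83022314e-05,
        8.31223679e-04,  2.33020302e-05]), 'ee_pos': array([0.14423688, 0.5824346 , 0.20589282]), 'tool_rot': array([ 1.21083398e-01,  9.92642338e-01,  1.74360975e-05, -1.23530657e-05]), 'force': array([-0.276955  ,  0.84662254, -0.45885977]), 'wrist_torque': array([ 0.01023444, -0.01425364, -0.02224402]), 'grip_force': 0.0, 'width': 0.08535796879899339}
```

View pics/t0.png

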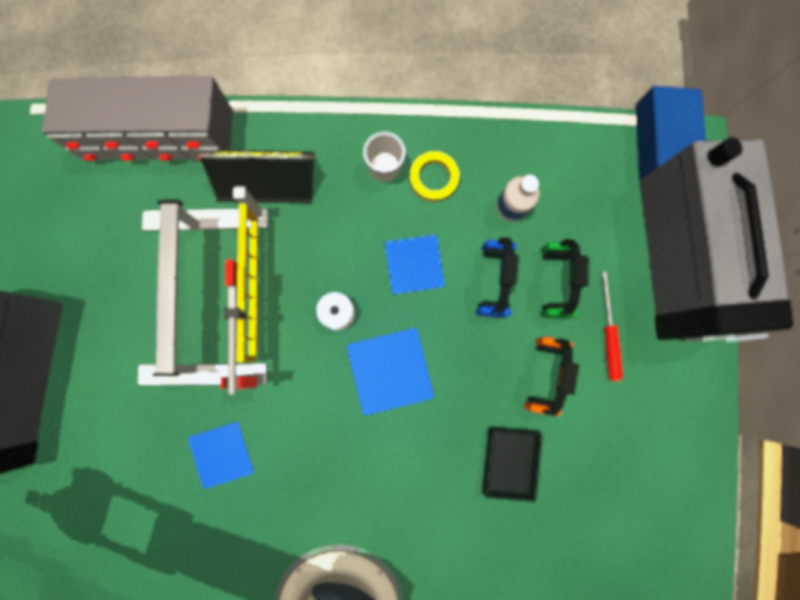

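View pics/s0.png

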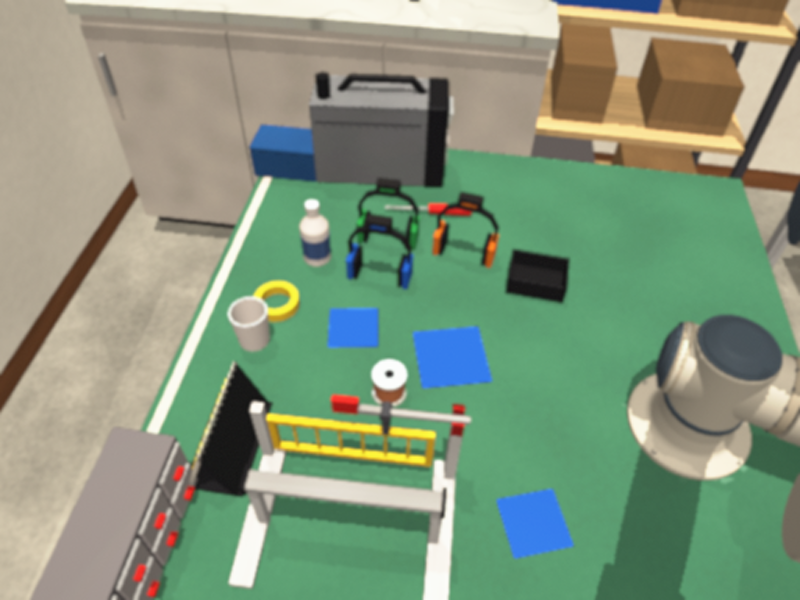

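The top view shows three ears: blue (500,278), green (567,278) and orange (553,375). The reel is at (335,310) and the largest mat at (390,371). The gate runs along x≈245 px and the rail along x≈168 px. The side view agrees, and ear3 is absent. Next I'll fit models to the masks.

```bash
cat >> h.py <<'E'
from scipy.optimize import minimize
def box(x0,x1,y0,y1,z0,z1): return np.array([[x,y,z] for x in(x0,x1) for y in(y0,y1) for z in(z0,z1)])
def cyl(r,h,z=0): a=np.linspace(0,2*np.pi,32)[:-1]; return np.array([[r*np.cos(t),r*np.sin(t),zz] for t in a for zz in(z,z+h)])
b=lambda s:[box(s*.054-.012,s*.054+.012,-.028,.028,0,.06),box(s*.05-.005,s*.05+.005,-.006,.006,.06,.11),np.vstack([box(s*.05-.005,s*.05+.005,-.006,.006,.108,.11),box(s*.02-.005,s*.02+.005,-.006,.006,.14,.15)])]
EAR=b(1)+b(-1)+[box(-.025,.025,-.012,.012,.13,.162)]
REEL=[cyl(.03,.06)]; MAT=[box(-.065,.065,-.065,.065,0,.003)]
GATE=[box(-.12,.14,-.121,-.109,.03,.125)]; RAIL=[box(-.14,.14,-.015,.015,.138,.15)]
def render(n,parts,p,S=4):
    c,s=np.cos(p[2]),np.sin(p[2]); m=np.zeros((384*S,512*S),np.uint8); R=np.array([[c,-s,0],[s,c,0],[0,0,1]])
    for q in parts:
        uv=proj(n,q@R.T+[p[0],p[1],p[3] if len(p)>3 else 0]); h=cv2.convexHull(((uv+.5)*S).astype(np.float32)).round().astype(np.int32); cv2.fillConvexPoly(m,h,1)
    return m.astype(bool)
def fit(masks,parts,p0,yaw=True,step=(.01,.01,.15)):
    M=[(n,cv2.resize(m.astype(np.uint8),None,fx=4,fy=4,interpolation=cv2.INTER_LINEAR).astype(bool)) for n,m in masks]
    def f(p):
        q=[p[0],p[1],p[2] if yaw else p0[2]]; v=0
        for n,m in M:
            r=render(n,parts,q); v+=1-(r&m).sum()/max(1,(r|m).sum())
        return v/len(M)
    s=np.vstack([p0]+[np.array(p0)+np.eye(3)[i]*step[i] for i in range(3)])
    r=minimize(f,p0,method="Nelder-Mead",options=dict(initial_simplex=s,xatol=2e-4,fatol=1e-4,maxiter=120)); return r.x,r.fun
def hue(im,m):
    h=cv2.cvtColor(im,cv2.COLOR_RGB2HSV)[m]; k=(h[:,1]>120)&(h[:,2]>60); return int(np.median(h[k,0])) if k.any() else -1
def ears(names=("top",)):
    out=[]
    for n in names:
        im=read_camera(n)
        for d in trace(n,"ear1"):
            m=np.array(d["mask"])
            if m.sum()<100: continue
            g=at(n,d["uv"],.09); best=min((fit([(n,m)],EAR,[g[0],g[1],y]) for y in(0,.8,1.57,2.36)),key=lambda r:r[1])
            out.append((n,hue(im,m),round(d["p"],2),best)); print(n,hue(im,m),round(d["p"],2),np.round(best[0],3),round(best[1],2))
    return out
E
python3 - <<'E'
from h import *
ears(("top","side"))
for n in("top","side"):
    im=read_camera(n); hsv=cv2.cvtColor(im,cv2.COLOR_RGB2HSV)
    for T,P,y in(("reel",REEL,False),("mat",MAT,True)):
        for d in trace(n,T)[:2]:
            g=at(n,d["uv"],.0); print(n,T,d["p"],*fit([(n,np.array(d["mask"]))],P,[g[0],g[1],.2],y))
    d=trace(n,"gate")[0]; m=np.array(d["mask"])&(hsv[...,0]>20)&(hsv[...,0]<34)&(hsv[...,1]>130)
    hm=np.zeros(m.shape,np.uint8); cv2.fillConvexPoly(hm,cv2.convexHull(np.argwhere(m)[:,::-1].astype(np.int32)),1)
    print(n,"gate",*fit([(n,hm)],GATE,[.56,.22,0]))
    d=trace(n,"thumb_lever")
    for e in d[:2]: print(n,"lever",e["p"],at(n,e["uv"],.185))
    l=(hsv[...,0]<6)|(hsv[...,0]>174); l&=hsv[...,1]>150; k,_,st,c=cv2.connectedComponentsWithStats(l.astype(np.uint8))
    print([(st[i,4],c[i].round(1).tolist(),at(n,c[i],.185).round(3)[:2].tolist()) for i in range(1,k) if st[i,4]>20])
E
```

```text
top 66 0.97 [ 0.598 -0.384 -0.008] 0.18Traceback (most recent call last):
  File "<stdin>", line 2, in <module>
  File "h.py", line 46, in ears
    g=at(n,d["uv"],.09); best=min((fit([(n,m)],EAR,[g[0],g[1],y]) for y in(0,.8,1.57,2.36)),key=lambda r:r[1])
                              ~~~^^^^^^^^^^^^^^^^^^^^^^^^^^^^^^^^^^^^^^^^^^^^^^^^^^^^^^^^^^^^^^^^^^^^^^^^^^^^^
  File "h.py", line 46, in <genexpr>
    g=at(n,d["uv"],.09); best=min((fit([(n,m)],EAR,[g[0],g[1],y]) for y in(0,.8,1.57,2.36)),key=lambda r:r[1])
                                   ~~~^^^^^^^^^^^^^^^^^^^^^^^^^^^
  File "h.py", line 36, in fit
    r=minimize(f,p0,method="Nelder-Mead",options=dict(initial_simplex=s,xatol=2e-4,fatol=1e-4,maxiter=120)); return r.x,r.fun
    res = _minimize_neldermead(fun, x0, args, callback, bounds=bounds,
                               **options)
    fxr = func(xr)
    fx = function(np.copy(x), *(wrapper_args + args))
  File "h.py", line 33, in f
    r=render(n,parts,q); v+=1-(r&m).sum()/max(1,(r|m).sum())
  File "h.py", line 26, in render
    uv=proj(n,q@R.T+[p[0],p[1],p[3] if len(p)>3 else 0]); h=cv2.convexHull(((uv+.5)*S).astype(np.float32)).round().astype(np.int32); cv2.fillConvexPoly(m,h,1)
  File "h.py", line 7, in proj
    K,k,R,t=cam(n); c=np.atleast_2d(P)@R.T+t; s=c[:,:2]/c[:,2:]; s=s*(1+k*(s**2).sum(1,keepdims=True)); return s@K[:2,:2].T+K[:2,2]
            ~~~^^^
  File "h.py", line 4, in cam
    i=camera_info(n); K=np.array(i["mtx"],float); R=cv2.Rodrigues(np.array(i["rvec"],float))[0]; t=np.array(i["tvec"],float).ravel()
ValueError: time passes only in moves, steps and waits
```

```bash
sed -i 's/^def cam(n):/import functools\n@functools.cache\ndef cam(n):/' h.py
cat > m0.py <<'E'
from h import *
ears(("top","side"))
for n in("top","side"):
    im=read_camera(n); hsv=cv2.cvtColor(im,cv2.COLOR_RGB2HSV)
    for T,P,y in(("reel",REEL,False),("mat",MAT,True)):
        for d in trace(n,T)[:2]:
            g=at(n,d["uv"],.0); print(n,T,d["p"],*fit([(n,np.array(d["mask"]))],P,[g[0],g[1],.2],y))
    d=trace(n,"gate")[0]; m=np.array(d["mask"])&(hsv[...,0]>20)&(hsv[...,0]<34)&(hsv[...,1]>130)
    hm=np.zeros(m.shape,np.uint8); cv2.fillConvexPoly(hm,cv2.convexHull(np.argwhere(m)[:,::-1].astype(np.int32)),1)
    print(n,"gate",*fit([(n,hm)],GATE,[.56,.22,0]))
    d=trace(n,"thumb_lever")
    for e in d[:2]: print(n,"lever",e["p"],at(n,e["uv"],.185))
    l=(hsv[...,0]<6)|(hsv[...,0]>174); l&=hsv[...,1]>150; k,_,st,c=cv2.connectedComponentsWithStats(l.astype(np.uint8))
    print([(st[i,4],c[i].round(1).tolist(),at(n,c[i],.185).round(3)[:2].tolist()) for i in range(1,k) if st[i,4]>20])
E
python3 m0.py
```

```text
top 108 0.93 [ 0.598 -0.268  3.11 ] 0.22
top 66 0.78 [ 0.599 -0.383  3.146] 0.17
top 14 0.58 [ 0.428 -0.364  2.982] 0.12
top 29 0.46 [0.55  0.17  0.166] 0.87
side 66 0.75 [ 0.598 -0.386  0.094] 0.31
side 11 0.73 [ 0.429 -0.368 -0.097] 0.26
side 109 0.71 [ 0.596 -0.271  3.183] 0.3
top reel 0.56 [0.53307142 0.0160229  0.29862122] 0.06428060128847535
top mat 0.87 [ 0.42888541 -0.08382974  0.24501421] 0.04988055147799553
top mat 0.77 [ 0.63280042 -0.11695004  0.334375  ] 0.4663496708119971
top gate [0.55629418 0.27860376 0.03851907] 0.05206874007658546
top lever 0.77 [0.51356846 0.16721235 0.185     ]
[(np.int32(31), [46.2, 92.7], [0.779, 0.439]), (np.int32(34), [71.1, 92.1], [0.78, 0.372]), (np.int32(35), [96.6, 91.9], [0.78, 0.305]), (np.int32(34), [123.1, 92.0], [0.78, 0.237]), (np.int32(21), [57.0, 100.0], [0.759, 0.407]), (np.int32(24), [80.9, 99.8], [0.759, 0.344]), (np.int32(25), [105.4, 99.8], [0.759, 0.28]), (np.int32(76), [147.0, 174.3], [0.576, 0.164]), (np.int32(263), [392.2, 225.8], [0.467, -0.424]), (np.int32(76), [157.3, 243.8], [0.413, 0.132])]
side mat 0.98 [ 0.43017963 -0.08545742  0.26818951] 0.04472463879201316
side mat 0.72 [0.2741445  0.20272179 0.3856264 ] 0.4711190914814728
side gate [0.55610626 0.27800113 0.03428235] 0.03616578255911951
side lever 0.91 [0.50860043 0.17022183 0.185     ]
[(np.int32(133), [286.8, 134.1], [0.466, -0.287]), (np.int32(159), [220.2, 258.0], [0.575, 0.163]), (np.int32(31), [293.1, 261.4], [0.411, 0.146]), (np.int32(44), [292.2, 274.0], [0.41, 0.179]), (np.int32(42), [113.7, 302.5], [0.774, 0.306]), (np.int32(43), [120.8, 315.0], [0.75, 0.33]), (np.int32(45), [101.9, 332.9], [0.774, 0.373]), (np.int32(43), [109.7, 344.5], [0.75, 0.393]), (np.int32(53), [88.9, 366.2], [0.774, 0.44]), (np.int32(50), [97.6, 376.7], [0.75, 0.455])]
```

Emit:
{"api": "play_rows", "payload": {
  "deltas": [
    [[0,0,1.2,0,0,-0.12],[0,0,1.2,0,0,-0.12],[0.5,-0.5,1.2,0,0,-0.12],[1.5,-2,1.2,0,0,-0.12],[1.8,-2.6,1.2,0,0,-0.12],[1.8,-2.6,1.2,0,0,-0.12],[1.8,-2.6,1.2,0,0,-0.12],[1.8,-2.6,1.2,0,0,-0.12]]
  ],
  "jaw": 1,
  "force": 40
}}

```text
time_s: 2.57
ee_pos: [0.2367, 0.4522, 0.3025]
tool_rot: [0.568, 0.823, 0.0, 0.0]
force: [1.1, 0.1, 0.0]
width: 0.0855
grip_force: 0.0
```

Emit:
{"api": "play_rows", "payload": {
  "deltas": [
    [[1.8,-2.6,0,0,0,-0.12],[1.8,-2.6,0,0,0,-0.12],[1.8,-2.6,0,0,0,-0.12],[1.8,-2.6,0,0,0,-0.12],[1.8,-2.6,0,0,0,-0.12],[1.8,-2.6,0,0,0,-0.12],[1.8,-2.6,0,0,0,-0.12],[1.8,-2.6,0,0,0,-0.12]]
  ]
}}

```text
time_s: 3.23
ee_pos: [0.3808, 0.244, 0.3021]
tool_rot: [0.884, 0.468, 0.0, -0.0]
force: [0.9, 0.7, 0.4]
width: 0.0852
grip_force: 0.0
```

Emit:
{"api": "play_rows", "payload": {
  "deltas": [
    [[1.8,-2.6,0,0,0,-0.12],[1.8,-2.6,0,0,0,-0.12],[1.8,-2.6,0,0,0,-0.12],[1.8,-2.6,0,0,0,-0.12],[1.8,-2.6,0,0,0,-0.12],[1.8,-2.6,0,0,0,-0.12],[1.8,-2.6,0,0,0,-0.12],[1.8,-2.6,0,0,0,-0.12]]
  ]
}}

```text
time_s: 3.9
ee_pos: [0.5249, 0.0359, 0.3021]
tool_rot: [1.0, 0.006, 0.0, -0.0]
force: [0.4, 0.3, -0.7]
width: 0.0854
grip_force: 0.0
```

Emit:
{"api": "play_rows", "payload": {
  "deltas": [
    [[0.4,-1,-3,0,0,0],[0.4,-1,-3,0,0,0],[0,0,-3,0,0,0],[0,0,-3,0,0,0],[0,0,-3,0,0,0],[0,0,-2,0,0,0]]
  ]
}}

```text
time_s: 4.4
ee_pos: [0.5311, 0.0173, 0.1284]
tool_rot: [1.0, 0.009, -0.002, -0.0]
force: [0.1, 1.0, -0.3]
width: 0.0855
grip_force: 0.0
```

Run:
```python
from h import *
for n in("side","top"):
    read_camera(n)
    for d in trace(n,"reel")[:2]:
        g=at(n,d["uv"],.03); print(n,d["p"],np.array(d["mask"]).sum(),*fit([(n,np.array(d["mask"]))],REEL,[g[0],g[1],0],False))
print(read_state()["ee_pos"])
```

```text
side 0.87 498 [0.5322155  0.01327692 0.12067314] 0.14834451417442107
side 0.7 6804 [ 0.69849542  0.23444365 -2.56703484] 0.907591694868746
top 0.49 595 [ 0.74483977 -0.30596566 -0.19711651] 0.17156759043790992
[0.53230422 0.01739525 0.13258176]
```

Emit:
{"api": "play_rows", "payload": {
  "deltas": [
    [[0,0,-2.5,0,0,0],[0,0,-2.5,0,0,0],[0,0,-2.5,0,0,0],[0,0,-2,0,0,0],[0,0,-1,0,0,0],[0,0,0,0,0,0]]
  ]
}}

```text
time_s: 5.1
ee_pos: [0.5319, 0.0175, 0.0263]
tool_rot: [1.0, 0.009, -0.001, -0.0]
force: [0.1, 0.3, -0.5]
width: 0.0851
grip_force: 0.0
```

Emit:
{"api": "play_rows", "payload": {
  "deltas": [
    [[0,0,0,0,0,0],[0,0,0,0,0,0],[0,0,0,0,0,0],[0,0,0,0,0,0],[0,0,0,0,0,0],[0,0,0,0,0,0]]
  ],
  "jaw": -1,
  "force": 40
}}

```text
time_s: 5.6
ee_pos: [0.5391, 0.0231, 0.0384]
tool_rot: [1.0, 0.011, 0.01, -0.005]
force: [-2.9, 24.3, 37.9]
width: 0.0127
grip_force: 38.9
```

Emit:
{"api": "play_rows", "payload": {
  "deltas": [
    [[0,0,1,0,0,0],[0,0,1.5,0,0,0],[-2.1,-2,1.5,0,0,0],[-2.1,-2,1,0,0,0],[-2.1,-2,0,0,0,0],[-2.1,-2,0,0,0,0],[-2.1,-2,0,0,0,0],[0,0,0,0,0,0]]
  ]
}}

```text
time_s: 6.27
ee_pos: [0.4256, -0.0854, 0.0789]
tool_rot: [1.0, 0.008, 0.001, 0.001]
force: [0.3, -0.8, 0.2]
width: 0.0001
grip_force: 0.0
```

Run:
```python
from h import *
for n in("side","top"):
    im=save(n,n[0]+"1.png")
    for d in trace(n,"reel")[:3]:
        g=at(n,d["uv"],.03); print(n,d["p"],d["uv"],np.array(d["mask"]).sum(),*fit([(n,np.array(d["mask"]))],REEL,[g[0],g[1],0],False))
print(read_state()["ee_pos"])
```

```text
side 0.61 [246.1, 241.6] 521 [0.53555811 0.00604754 0.08793548] 0.09870868899102647
top 0.68 [216.1, 199.2] 412 [0.53591009 0.00869457 0.08386873] 0.06257225433526015
[ 0.42815371 -0.082439    0.07806785]
```

View pics/s1.png

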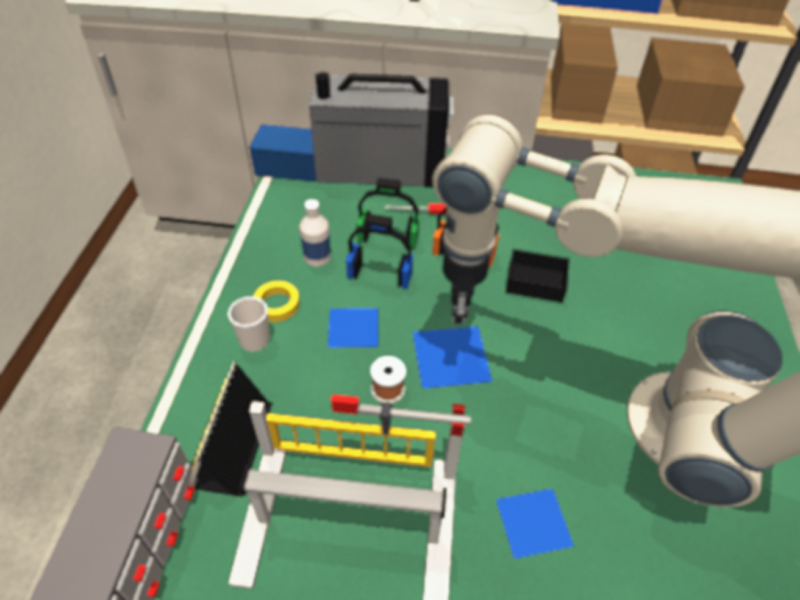

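The reel is still upright, now at about (0.536, 0.007). The pads rode up over its top flange, so I'll grip it lower.

Emit:
{"api": "play_rows", "payload": {
  "deltas": [
    [[0,0,2,0,0,0],[0,0,2,0,0,0],[0,0,1,0,0,0],[2.2,1.8,0,0,0,0],[2.2,1.8,0,0,0,0],[2.2,1.8,0,0,0,0],[2.2,1.8,0,0,0,0],[2,1.7,0,0,0,0]]
  ],
  "jaw": 1
}}

```text
time_s: 7.13
ee_pos: [0.5368, 0.0084, 0.1266]
tool_rot: [1.0, 0.01, 0.0, -0.0]
force: [0.3, 0.2, 0.3]
width: 0.0853
grip_force: 0.0
```

Emit:
{"api": "play_rows", "payload": {
  "deltas": [
    [[0,0,-2,0,0,0],[0,0,-2.5,0,0,0],[0,0,-2.5,0,0,0],[0,0,-2,0,0,0],[0,0,-1.7,0,0,0],[0,0,-1.3,0,0,0],[0,0,0,0,0,0]]
  ]
}}

```text
time_s: 7.72
ee_pos: [0.5334, 0.0071, 0.0032]
tool_rot: [1.0, 0.01, -0.003, -0.0]
force: [0.4, 0.7, -0.2]
width: 0.0851
grip_force: 0.0
```

Emit:
{"api": "play_rows", "payload": {
  "deltas": [
    [[0,0,0,0,0,0],[0,0,0,0,0,0],[0,0,0,0,0,0],[0,0,0,0,0,0],[0,0,0,0,0,0],[0,0,0,0,0,0]]
  ],
  "jaw": -1,
  "force": 30
}}

```text
time_s: 8.22
ee_pos: [0.5366, 0.0065, 0.0088]
tool_rot: [1.0, 0.009, 0.002, -0.0]
force: [0.9, 1.6, 5.9]
width: 0.0591
grip_force: 33.4
```

Emit:
{"api": "play_rows", "payload": {
  "deltas": [
    [[0,0,0.5,0,0,0],[0,0,1.5,0,0,0],[0,0,1.5,0,0,0],[-1.5,-1.2,0,0,0,0],[-2.4,-2.1,0,0,0,0],[-2.4,-2.1,0,0,0,0],[-2.4,-2.1,0,0,0,0],[-1.9,-1.7,0,0,0,0]]
  ]
}}

```text
time_s: 8.88
ee_pos: [0.4269, -0.0865, 0.041]
tool_rot: [1.0, 0.009, -0.001, 0.0]
force: [-0.8, -0.4, -2.7]
width: 0.0593
grip_force: 33.2
```

Emit:
{"api": "play_rows", "payload": {
  "deltas": [
    [[0,0,0,0,0,0],[0,0,-1,0,0,0],[0,0,-1,0,0,0],[0,0,-0.8,0,0,0],[0,0,-0.3,0,0,0],[0,0,-0.1,0,0,0],[0,0,0,0,0,0]]
  ]
}}

```text
time_s: 9.47
ee_pos: [0.4292, -0.085, 0.0111]
tool_rot: [1.0, 0.01, -0.001, -0.0]
force: [-8.1, 1.4, 13.5]
width: 0.0589
grip_force: 35.7
```

Emit:
{"api": "play_rows", "payload": {
  "deltas": [
    [[0,0,0.1,0,0,0],[0,0,0,0,0,0]]
  ]
}}

```text
time_s: 9.63
ee_pos: [0.4295, -0.085, 0.0111]
tool_rot: [1.0, 0.01, -0.0, -0.0]
force: [-4.4, 1.6, 6.0]
width: 0.059
grip_force: 34.9
```

Emit:
{"api": "play_rows", "payload": {
  "deltas": [
    [[0,0,0,0,0,0],[0,0,0,0,0,0],[0,0,0,0,0,0],[0,0,0,0,0,0],[0,0,0,0,0,0]]
  ],
  "jaw": 1
}}

```text
time_s: 10.05
ee_pos: [0.4292, -0.0855, 0.0105]
tool_rot: [1.0, 0.009, -0.0, -0.0]
force: [-0.3, 0.5, 0.5]
width: 0.0853
grip_force: 0.0
```

Emit:
{"api": "play_rows", "payload": {
  "deltas": [
    [[0,0,1,0,0,0],[0,0,2,0,0,0],[0,0,3,0,0,0],[0,0,4,0,0,0],[0,0,4,0,0,0],[0,0,4,0,0,0],[0,0,4,0,0,0],[0,0,4,0,0,0]]
  ]
}}

```text
time_s: 10.72
ee_pos: [0.4288, -0.0855, 0.2738]
tool_rot: [1.0, 0.009, 0.001, 0.0]
force: [0.2, 1.1, 0.9]
width: 0.0855
grip_force: 0.0
```

Run:
```python
from h import *
for n in("side",):
    im=save(n,n[0]+"2.png")
    for d in trace(n,"reel")[:3]:
        g=at(n,d["uv"],.03); print(n,d["p"],d["uv"],np.array(d["mask"]).sum(),*fit([(n,np.array(d["mask"]))],REEL,[g[0],g[1],0],False))
print(read_state()["ee_pos"])
```

```text
side 0.92 [300.5, 210.8] 530 [ 0.39411151 -0.11926577 -0.02795256] 0.049277726001863975
side 0.7 [159.8, 204.7] 713 [ 0.81697117 -0.07972844  0.04007641] 0.2624734607218684
[ 0.43075986 -0.08604507  0.27984423]
```

View pics/s2.png

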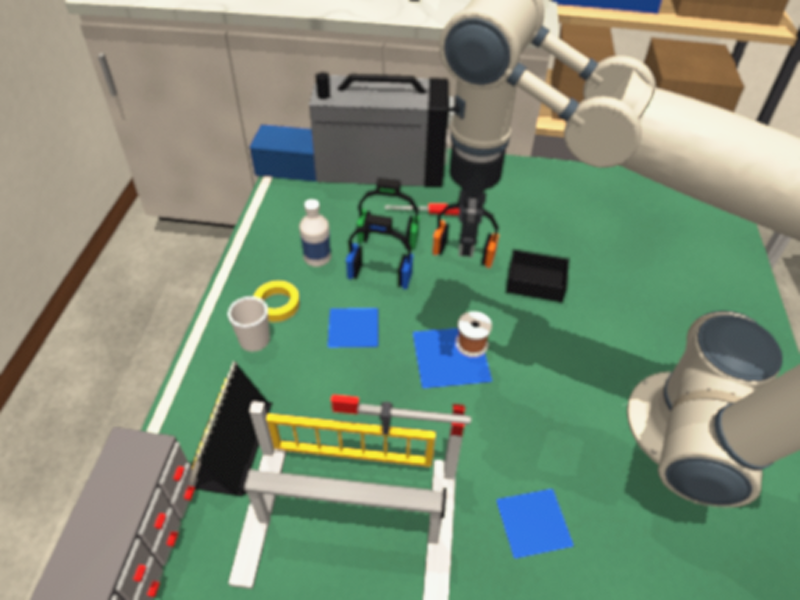

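The reel was knocked to (0.394, -0.119), about 50 mm from the mat's centre. I'll put it back.

Emit:
{"api": "play_rows", "payload": {
  "deltas": [
    [[-2,-1.7,-2,0,0,0],[-1.7,-1.6,-4,0,0,0],[0,0,-4,0,0,0],[0,0,-4,0,0,0],[0,0,-4,0,0,0],[0,0,-3.8,0,0,0],[0,0,-3,0,0,0],[0,0,-2,0,0,0]]
  ]
}}

```text
time_s: 11.48
ee_pos: [0.3921, -0.1163, 0.0035]
tool_rot: [1.0, 0.009, -0.002, -0.001]
force: [-0.2, 0.2, 0.0]
width: 0.0855
grip_force: 0.0
```

Emit:
{"api": "play_rows", "payload": {
  "deltas": [
    [[0,0,0,0,0,0],[0,0,0,0,0,0],[0,0,0,0,0,0],[0,0,0,0,0,0],[0,0,0,0,0,0],[0,0,0,0,0,0],[0,0,0,0,0,0]]
  ],
  "jaw": -1,
  "force": 30
}}

```text
time_s: 12.07
ee_pos: [0.3947, -0.1173, 0.008]
tool_rot: [1.0, 0.009, 0.001, 0.0]
force: [0.9, -0.8, 0.8]
width: 0.0591
grip_force: 33.5
```

Emit:
{"api": "play_rows", "payload": {
  "deltas": [
    [[0,0,0.5,0,0,0],[0,0,1,0,0,0],[0,0,0.5,0,0,0],[1,0.9,0,0,0,0],[1.5,1.4,0,0,0,0],[1.1,1.0,0,0,0,0],[0,0,0,0,0,0],[0,0,0,0,0,0]]
  ]
}}

```text
time_s: 12.73
ee_pos: [0.4302, -0.0838, 0.0274]
tool_rot: [1.0, 0.01, -0.0, 0.0]
force: [1.2, -0.9, -2.4]
width: 0.0592
grip_force: 33.3
```

Emit:
{"api": "play_rows", "payload": {
  "deltas": [
    [[0,0,-1,0,0,0],[0,0,-0.6,0,0,0],[0,0,-0.2,0,0,0],[0,0,0,0,0,0],[0,0,0,0,0,0]]
  ]
}}

```text
time_s: 13.15
ee_pos: [0.4294, -0.0842, 0.0083]
tool_rot: [1.0, 0.009, -0.0, -0.0]
force: [-0.5, -0.2, -1.7]
width: 0.059
grip_force: 33.5
```

Emit:
{"api": "play_rows", "payload": {
  "deltas": [
    [[0,0,-0.1,0,0,0],[0,0,0,0,0,0]]
  ]
}}

```text
time_s: 13.32
ee_pos: [0.4298, -0.0842, 0.008]
tool_rot: [1.0, 0.009, 0.0, 0.0]
force: [-1.6, -0.3, -0.2]
width: 0.0592
grip_force: 33.4
```

Emit:
{"api": "play_rows", "payload": {
  "deltas": [
    [[0,0,0,0,0,0],[0,0,0,0,0,0],[0,0,0,0,0,0],[0,0,0,0,0,0],[0,0,0,0,0,0],[0,0,0,0,0,0],[0,0,0,0,0,0]]
  ],
  "jaw": 1
}}

```text
time_s: 13.9
ee_pos: [0.43, -0.084, 0.0079]
tool_rot: [1.0, 0.009, 0.0, 0.0]
force: [0.3, -0.2, 0.3]
width: 0.0852
grip_force: 0.0
```

Emit:
{"api": "play_rows", "payload": {
  "deltas": [
    [[0,0,1,0,0,0],[0,0,2,0,0,0],[0,0,3,0,0,0],[0,0,4,0,0,0],[0,0,4,0,0,0],[0,0,4,0,0,0],[0,0,4,0,0,0],[0,0,4,0,0,0]]
  ]
}}

```text
time_s: 14.57
ee_pos: [0.4295, -0.0838, 0.2709]
tool_rot: [1.0, 0.009, 0.001, 0.0]
force: [0.4, -0.8, -0.5]
width: 0.0853
grip_force: 0.0
```

```bash
cat > reel.py <<'E'
from h import *
for n in("side",):
    read_camera(n)
    for d in trace(n,"reel")[:2]:
        g=at(n,d["uv"],.03); print(n,d["p"],d["uv"],*fit([(n,np.array(d["mask"]))],REEL,[g[0],g[1],0],False))
print(read_state()["ee_pos"])
E
python3 reel.py
```

```text
side 0.79 [285.8, 219.7] [ 0.43025803 -0.08850865  0.07075923] 0.061948955916473314
[ 0.43147752 -0.08437397  0.27687793]
```

Emit:
{"api": "play_rows", "payload": {
  "deltas": [
    [[2.05,3.54,0,0,0,0.02],[2.05,3.54,0,0,0,0],[2.05,3.54,0,0,0,0],[2.05,3.54,0,0,0,0],[2.05,3.54,0,0,0,0],[2.05,3.54,0,0,0,0],[2.05,3.54,0,0,0,0],[0,0,0,0,0,0]]
  ],
  "jaw": 0
}}

```text
time_s: 15.33
ee_pos: [0.575, 0.1697, 0.2639]
tool_rot: [1.0, 0.022, -0.003, -0.001]
force: [1.4, -0.2, -0.4]
width: 0.0429
grip_force: 0.0
```

Emit:
{"api": "play_rows", "payload": {
  "deltas": [
    [[0,0,-2,0,0,0],[0,0,-2.5,0,0,0],[0,0,-2.5,0,0,0],[0,0,-1.7,0,0,0],[0,0,-1,0,0,0],[0,0,0,0,0,0]]
  ]
}}

```text
time_s: 15.83
ee_pos: [0.5722, 0.1634, 0.1682]
tool_rot: [1.0, 0.019, -0.002, 0.001]
force: [-0.1, -0.0, -0.6]
width: 0.0427
grip_force: 0.0
```

Emit:
{"api": "play_rows", "payload": {
  "deltas": [
    [[0,0,0,0,0,0],[0,0,0,0,0,0],[0,0,0,0,0,0],[0,0,0,0,0,0],[0,0,0,0,0,0]]
  ],
  "jaw": -1,
  "force": 30
}}

```text
time_s: 16.25
ee_pos: [0.5744, 0.1637, 0.1726]
tool_rot: [1.0, 0.019, 0.002, -0.0]
force: [2.2, -1.2, 3.6]
width: 0.0103
grip_force: 29.4
```

Emit:
{"api": "play_rows", "payload": {
  "deltas": [
    [[0,0,-0.4,0,0,0],[0,0,-0.5,0,0,0],[0,0,-0.5,0,0,0],[0,0,-0.4,0,0,0],[0,0,0,0,0,0],[0,0,0,0,0,0]]
  ]
}}

```text
time_s: 16.75
ee_pos: [0.576, 0.1638, 0.155]
tool_rot: [1.0, 0.019, 0.004, -0.0]
force: [8.1, -0.8, 6.8]
width: 0.0102
grip_force: 41.7
```

Run:
```python
from h import *
im=read_camera("side"); cv2.imwrite("pics/s3.png",cv2.resize(im[200:330,150:350,::-1],(800,520),interpolation=cv2.INTER_CUBIC))
```

```text
(no output)
```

View pics/s3.png

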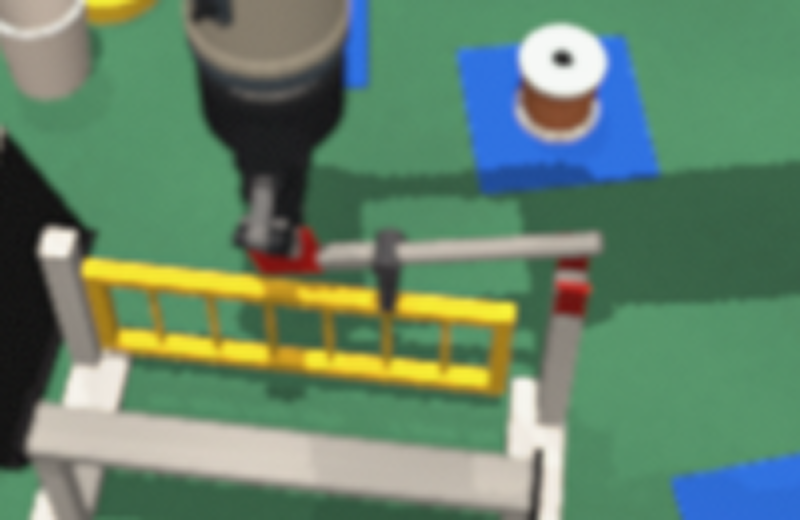

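The crop shows the latch rod lifted clear above the catch post at (600,240).

Run:
```python
import numpy as np
h=np.array([.7,.168]);v=np.array([.575,.1637])-h
a=np.arctan2(v[1],v[0]);r=np.hypot(*v);p=[100*r*np.array([np.cos(a+.1*i),np.sin(a+.1*i)]) for i in range(15)]
print(r,[[round(x,2) for x in d]+[0,0,0,.1] for d in np.diff(p,axis=0)])
```

```text
0.1250739381326102 [[np.float64(0.11), np.float64(-1.25), 0, 0, 0, 0.1], [np.float64(0.23), np.float64(-1.23), 0, 0, 0, 0.1], [np.float64(0.35), np.float64(-1.2), 0, 0, 0, 0.1], [np.float64(0.47), np.float64(-1.16), 0, 0, 0, 0.1], [np.float64(0.58), np.float64(-1.11), 0, 0, 0, 0.1], [np.float64(0.69), np.float64(-1.04), 0, 0, 0, 0.1], [np.float64(0.79), np.float64(-0.97), 0, 0, 0, 0.1], [np.float64(0.88), np.float64(-0.88), 0, 0, 0, 0.1], [np.float64(0.97), np.float64(-0.79), 0, 0, 0, 0.1], [np.float64(1.04), np.float64(-0.69), 0, 0, 0, 0.1], [np.float64(1.11), np.float64(-0.58), 0, 0, 0, 0.1], [np.float64(1.16), np.float64(-0.47), 0, 0, 0, 0.1], [np.float64(1.2), np.float64(-0.35), 0, 0, 0, 0.1], [np.float64(1.23), np.float64(-0.23), 0, 0, 0, 0.1]]
```

Emit:
{"api": "play_rows", "payload": {
  "deltas": [
    [[0.11,-1.25,0,0,0,0.1],[0.23,-1.23,0,0,0,0.1],[0.35,-1.2,0,0,0,0.1],[0,0,0,0,0,0]]
  ]
}}

```text
time_s: 17.13
ee_pos: [0.5834, 0.1255, 0.1553]
tool_rot: [0.985, 0.17, 0.004, 0.001]
force: [6.6, 2.6, 7.4]
width: 0.0095
grip_force: 41.8
```

Emit:
{"api": "play_rows", "payload": {
  "deltas": [
    [[0.47,-1.16,0,0,0,0.1],[0.58,-1.11,0,0,0,0.1],[0.69,-1.04,0,0,0,0.1],[0.79,-0.97,0,0,0,0.1],[0,0,0,0,0,0]]
  ]
}}

```text
time_s: 17.55
ee_pos: [0.609, 0.0837, 0.155]
tool_rot: [0.932, 0.363, 0.004, 0.001]
force: [5.1, 4.2, 6.2]
width: 0.01
grip_force: 41.7
```

Emit:
{"api": "play_rows", "payload": {
  "deltas": [
    [[0.88,-0.88,0,0,0,0.1],[0.97,-0.79,0,0,0,0.1],[1.04,-0.69,0,0,0,0.1],[1.11,-0.58,0,0,0,0.1],[1.16,-0.47,0,0,0,0.1],[1.2,-0.35,0,0,0,0.1],[0.6,-0.15,0,0,0,0.05],[0,0,0,0,0,0]]
  ]
}}

```text
time_s: 18.22
ee_pos: [0.6773, 0.046, 0.1542]
tool_rot: [0.767, 0.641, 0.002, 0.001]
force: [1.5, 2.2, 5.9]
width: 0.0094
grip_force: 41.4
```

Emit:
{"api": "play_rows", "payload": {
  "deltas": [
    [[0,0,0.6,0,0,0],[0,0,0.6,0,0,0],[0,0,0.6,0,0,0],[0,0,0,0,0,0]]
  ]
}}

```text
time_s: 18.55
ee_pos: [0.6745, 0.0429, 0.1706]
tool_rot: [0.769, 0.639, -0.002, 0.0]
force: [-0.5, -6.0, -4.2]
width: 0.0102
grip_force: 34.9
```

Emit:
{"api": "play_rows", "payload": {
  "deltas": [
    [[0,0,0,0,0,0],[0,0,0,0,0,0],[0,0,0,0,0,0],[0,0,0,0,0,0]]
  ],
  "jaw": 0
}}

```text
time_s: 18.88
ee_pos: [0.6751, 0.0455, 0.1711]
tool_rot: [0.768, 0.64, 0.0, -0.0]
force: [-0.3, 0.6, -0.5]
width: 0.0427
grip_force: 0.0
```

Emit:
{"api": "play_rows", "payload": {
  "deltas": [
    [[0,0,1,0,0,0],[0,0,2.5,0,0,0],[0,0,3.5,0,0,0],[0,0,3.5,0,0,0],[-3,-2,0,0,0,-0.12],[-3,-2,0,0,0,-0.12],[-3,-2,0,0,0,-0.12],[-3,-2,0,0,0,-0.12]]
  ],
  "jaw": 0
}}

```text
time_s: 19.55
ee_pos: [0.5542, -0.0353, 0.2768]
tool_rot: [0.9, 0.437, 0.0, 0.0]
force: [0.0, -1.5, -0.1]
width: 0.043
grip_force: 0.0
```

```bash
python3 - <<'E'
from h import *
save("top","t4.png"); ears(("top",)); ears(("side",))
E
python3 reel.py
```

```text
top 13 0.73 [ 0.427 -0.363 -0.143] 0.2
top 66 0.72 [ 0.599 -0.383  0.001] 0.15
top 108 0.69 [ 0.598 -0.268 -0.055] 0.17
side 109 0.63 [ 0.595 -0.276 -0.063] 0.47
side 11 0.55 [ 0.428 -0.366  3.06 ] 0.25
side 1 0.34 [ 0.701 -0.104  1.662] 0.79
side 109 0.3 [ 0.427 -0.039  0.481] 0.6
side 0.79 [285.5, 217.4] [ 0.42991797 -0.0875882   0.0174183 ] 0.07101792357118697
[ 0.55597508 -0.03425632  0.27623348]
```

View pics/t4.png

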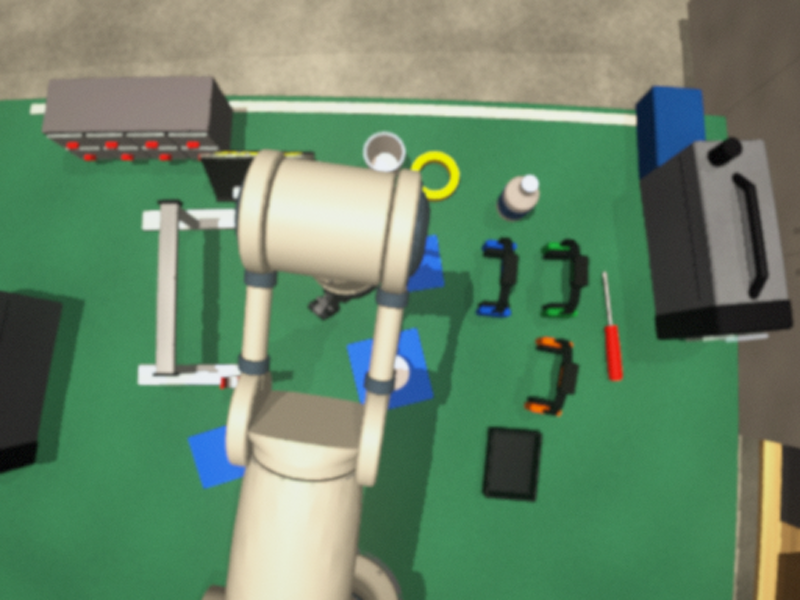

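The gate is open under the arm and all the ears are where they were. I'll pick blue first.

Emit:
{"api": "play_rows", "payload": {
  "deltas": [
    [[0.5,-3,0,0,0,-0.117],[0.5,-3,0,0,0,-0.117],[0.5,-3,0,0,0,-0.117],[0.5,-3,0,0,0,-0.117],[0.5,-3,0,0,0,-0.117],[0.6,-3,0,0,0,-0.117],[0.5,-3,0,0,0,-0.117],[0.5,-2.6,0,0,0,-0.117]]
  ],
  "jaw": 0.4
}}

```text
time_s: 20.57
ee_pos: [0.5973, -0.2724, 0.2749]
tool_rot: [1.0, -0.016, -0.0, -0.0]
force: [0.1, -0.0, -0.8]
width: 0.0597
grip_force: 0.0
```

Emit:
{"api": "play_rows", "payload": {
  "deltas": [
    [[0,0,-3,0,0,0],[0,0,-3,0,0,0],[0,0,-3,0,0,0],[0,0,-2.5,0,0,0],[0,0,-1.6,0,0,0],[0,0,-0.8,0,0,0],[0,0,0,0,0,0],[0,0,0,0,0,0]]
  ]
}}

```text
time_s: 21.23
ee_pos: [0.5969, -0.2706, 0.1371]
tool_rot: [1.0, -0.013, -0.0, -0.0]
force: [0.1, 1.0, 0.2]
width: 0.0597
grip_force: 0.0
```

Emit:
{"api": "play_rows", "payload": {
  "deltas": [
    [[0,0,0,0,0,0],[0,0,0,0,0,0],[0,0,0,0,0,0],[0,0,0,0,0,0],[0,0,0,0,0,0],[0,0,0,0,0,0]]
  ],
  "jaw": -1,
  "force": 40
}}

```text
time_s: 21.73
ee_pos: [0.5963, -0.271, 0.1372]
tool_rot: [1.0, -0.014, 0.0, 0.0]
force: [0.0, -0.7, -0.6]
width: -0.0001
grip_force: 0.0
```

Run:
```python
from h import *
im=save("side","s5.png")
```

```text
(no output)
```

View pics/s5.png

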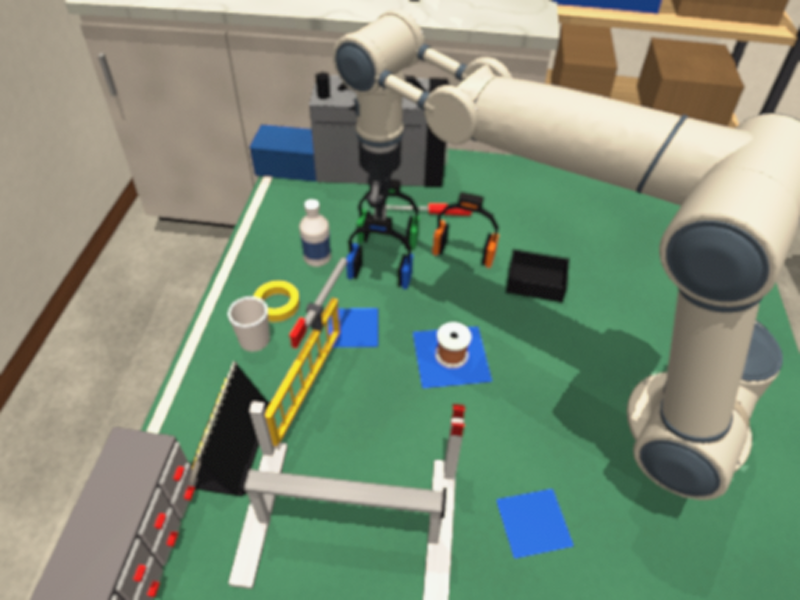

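Run:
```python
from h import *
s=read_camera("side").copy(); t=read_camera("top").copy()
out=[]
for n,im,(r,c) in(("side",s,(95,190)),("top",t,(130,270))):
    z=6; big=cv2.resize(im[r:r+100,c:c+66][:,:,::-1],None,fx=z,fy=z,interpolation=cv2.INTER_CUBIC)
    for X,Y,yw in((.597,-.270,-.03),(.599,-.383,0)):
        R=np.array([[np.cos(yw),-np.sin(yw),0],[np.sin(yw),np.cos(yw),0],[0,0,1]])
        for q in EAR:
            h=cv2.convexHull(((proj(n,q@R.T+[X,Y,0])-[c,r]+.5)*z).astype(np.float32)).astype(int); cv2.polylines(big,[h],True,(0,0,255),1)
    p=((proj(n,read_state()["ee_pos"])[0]-[c,r]+.5)*z).astype(int); cv2.circle(big,tuple(int(v) for v in p),5,(0,255,255),-1)
    out.append(big)
cv2.imwrite("pics/c6.png",np.hstack(out)); print(np.hstack(out).shape)
```

```text
(600, 792, 3)
```

View pics/c6.png

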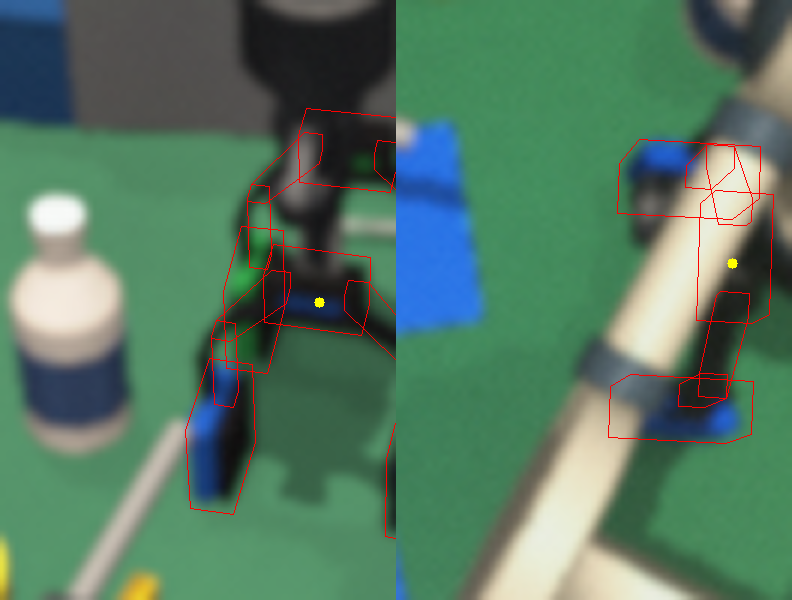

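The model box is bigger than blue's outline, and blue's pad sits lower than expected. I'll retreat and fit the scale of each ear.

Emit:
{"api": "play_rows", "payload": {
  "deltas": [
    [[0,0,3,0,0,0],[0,0,3.5,0,0,0],[0,0,3.5,0,0,0],[0,3,3,0,0,0],[0,4,0,0,0,0],[0,4,0,0,0,0],[-1,4,0,0,0,0],[-1,4,0,0,0,0]]
  ],
  "jaw": 0.4
}}

```text
time_s: 22.55
ee_pos: [0.5759, -0.0798, 0.2661]
tool_rot: [1.0, -0.014, -0.0, -0.0]
force: [0.2, 1.8, -0.5]
width: 0.0601
grip_force: 0.0
```

Emit:
{"api": "play_rows", "payload": {
  "deltas": [
    [[-1,4,0,0,0,0],[-1,4,0,0,0,0],[-1,3,0,0,0,0],[0,0,0,0,0,0]]
  ]
}}

```text
time_s: 22.88
ee_pos: [0.5448, 0.0338, 0.2674]
tool_rot: [1.0, -0.01, 0.001, -0.001]
force: [-1.1, 0.0, 0.3]
width: 0.0594
grip_force: 0.0
```

Run:
```python
from h import *
ims={n:read_camera(n) for n in("top","side")}
T={n:[(hue(ims[n],np.array(d["mask"])),np.array(d["mask"]),d) for d in (read_camera(n),trace(n,"ear1"))[1]] for n in ims}
for c,hl,p0 in(("blue",(100,120),(.597,-.27,0)),("green",(55,80),(.599,-.383,0)),("orange",(5,18),(.428,-.365,-.1))):
    ms=[(n,m) for n in T for h,m,d in T[n] if hl[0]<=h<=hl[1] and np.linalg.norm(at(n,d["uv"],.07)[:2]-p0[:2])<.08]
    for sub in ([x for x in ms if x[0]=="top"],[x for x in ms if x[0]=="side"],ms):
        if not sub: continue
        M=[(n,cv2.resize(m.astype(np.uint8),None,fx=4,fy=4).astype(bool)) for n,m in sub]
        def f(p):
            v=0
            for n,m in M:
                r=render(n,[q*p[3] for q in EAR],p[:3]); v+=1-(r&m).sum()/(r|m).sum()
            return v/len(M)
        x0=np.array([*p0,.95]); s=np.vstack([x0]+[x0+np.eye(4)[i]*[.012,.012,.12,-.15][i] for i in range(4)])
        r=minimize(f,x0,method="Nelder-Mead",options=dict(initial_simplex=s,xatol=2e-4,fatol=1e-4,maxiter=250))
        print(c,[n for n,_ in sub],r.x.round(3),round(r.fun,3))
```

```text
blue ['top'] [ 0.598 -0.269 -0.065  0.964] 0.15
blue ['side'] [ 0.597 -0.276 -0.011  0.993] 0.499
blue ['top', 'side'] [ 0.597 -0.269 -0.039  0.981] 0.351
green ['top'] [ 0.599 -0.384  0.011  0.972] 0.13
green ['side'] [ 0.583 -0.388  0.222  0.762] 0.776
green ['top', 'side'] [ 0.599 -0.385  0.006  0.973] 0.485
orange ['top'] [ 0.428 -0.364 -0.177  0.99 ] 0.14
orange ['side'] [ 0.429 -0.368 -0.102  0.996] 0.269
orange ['top', 'side'] [ 0.428 -0.364 -0.154  1.001] 0.216
```

Run:
```python
from h import *
out=[]
for n,(r,c) in(("side",(108,215)),("top",(140,300))):
    im=cv2.resize(cv2.imread(f"pics/{n[0]}0.png"),(512,384),interpolation=cv2.INTER_AREA); z=4
    big=cv2.resize(im[r:r+130,c:c+100][:,:],None,fx=z,fy=z,interpolation=cv2.INTER_CUBIC); raw=big.copy()
    for X,Y,yw in((.597,-.270,-.04),(.599,-.384,0),(.428,-.366,-.13)):
        R=np.array([[np.cos(yw),-np.sin(yw),0],[np.sin(yw),np.cos(yw),0],[0,0,1]])
        for q in (EAR[0],EAR[3],EAR[6]):
            h=cv2.convexHull(((proj(n,q@R.T+[X,Y,0])-[c,r]+.5)*z).astype(np.float32)).astype(int); cv2.polylines(big,[h],True,(0,0,255),1)
    out+=[big]
o=np.hstack(out); cv2.imwrite("pics/c7.png",o); print(o.shape)
```

```text
(520, 800, 3)
```

View pics/c7.png

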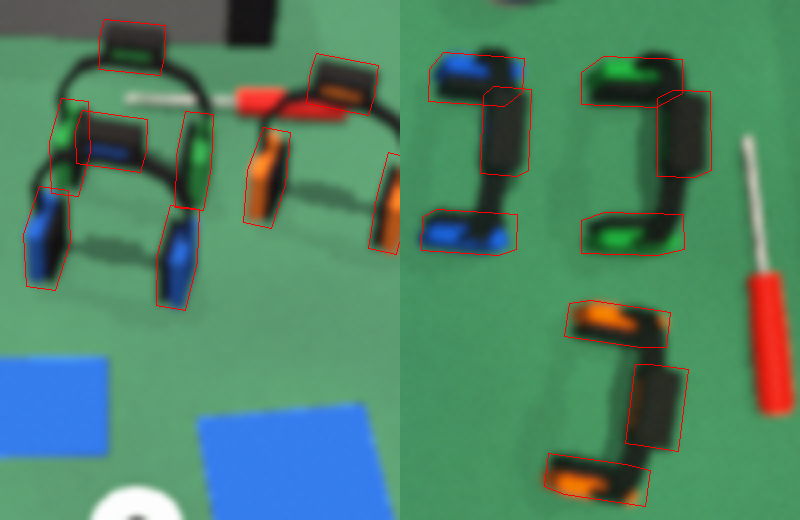

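Run:
```python
from h import *
out=[];P=read_state()["ee_pos"]; print(P)
for n in("side","top"):
    im=read_camera(n); p=proj(n,P)[0]; r,c=int(p[1]-50),int(p[0]-33); z=6
    big=cv2.resize(im[r:r+100,c:c+66][:,:,::-1],None,fx=z,fy=z,interpolation=cv2.INTER_CUBIC)
    for dz,col in((0,(0,255,255)),(.02,(0,0,255)),(.04,(255,0,0))):
        q=((proj(n,P+[0,0,dz])[0]-[c,r]+.5)*z).astype(int); cv2.circle(big,tuple(int(v) for v in q),3,col,-1)
    out.append(big)
cv2.imwrite("pics/c8.png",np.hstack(out))
```

```text
[0.54657295 0.02726385 0.26605645]
```

View pics/c8.png

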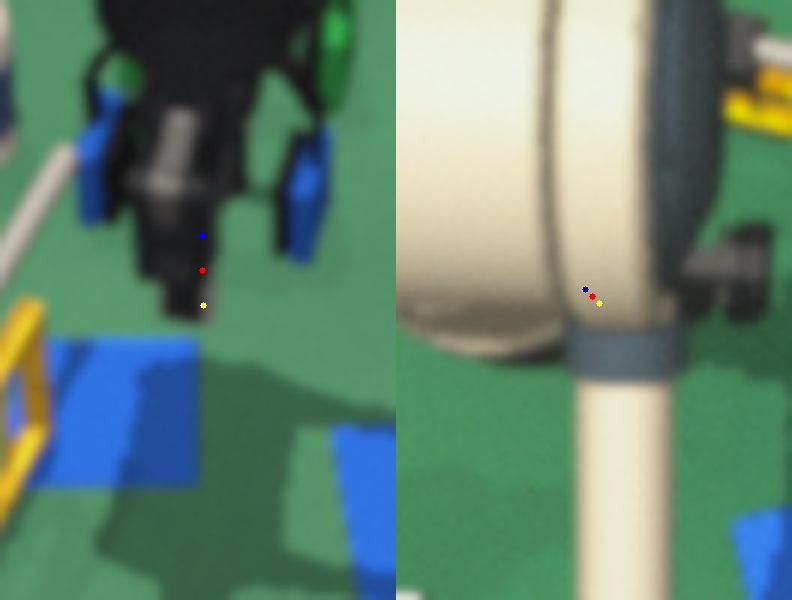

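Emit:
{"api": "play_rows", "payload": {
  "deltas": [
    [[0.6,-3.7,0,0,0,0],[0.6,-3.8,0,0,0,0],[0.6,-3.7,0,0,0,0],[0.6,-3.7,0,0,0,0],[0.6,-3.7,0,0,0,0],[0.6,-3.7,0,0,0,0],[0.6,-3.7,0,0,0,0],[0.6,-3.7,0,0,0,0]]
  ],
  "jaw": 0.4
}}

```text
time_s: 23.95
ee_pos: [0.5939, -0.2714, 0.266]
tool_rot: [1.0, -0.014, -0.0, -0.0]
force: [-0.1, -0.1, 0.4]
width: 0.0601
grip_force: 0.0
```

Emit:
{"api": "play_rows", "payload": {
  "deltas": [
    [[0,0,-3,0,0,0],[0,0,-3,0,0,0],[0,0,-3,0,0,0],[0,0,-2.5,0,0,0],[0,0,-1.6,0,0,0],[0,0,-1.2,0,0,0],[0,0,0,0,0,0],[0,0,0,0,0,0]]
  ]
}}

```text
time_s: 24.62
ee_pos: [0.594, -0.2689, 0.1232]
tool_rot: [1.0, -0.014, -0.0, -0.0]
force: [-0.1, -0.8, 1.0]
width: 0.0597
grip_force: 0.0
```

Emit:
{"api": "play_rows", "payload": {
  "deltas": [
    [[0,0,0,0,0,0],[0,0,0,0,0,0],[0,0,0,0,0,0],[0,0,0,0,0,0],[0,0,0,0,0,0],[0,0,0,0,0,0]]
  ],
  "jaw": -0.4,
  "force": 30
}}

```text
time_s: 25.12
ee_pos: [0.5945, -0.2684, 0.1238]
tool_rot: [1.0, -0.014, 0.0, 0.0]
force: [0.1, 0.5, 0.0]
width: 0.0255
grip_force: 0.2
```

Emit:
{"api": "play_rows", "payload": {
  "deltas": [
    [[0,0,0,0,0,0],[0,0,0,0,0,0],[0,0,0,0,0,0],[0,0,0,0,0,0]]
  ],
  "jaw": -1,
  "force": 30
}}

```text
time_s: 25.45
ee_pos: [0.5945, -0.2684, 0.1239]
tool_rot: [1.0, -0.014, 0.0, 0.0]
force: [-0.2, 0.9, 3.5]
width: 0.0231
grip_force: 30.0
```

Emit:
{"api": "play_rows", "payload": {
  "deltas": [
    [[0,0,1.5,0,0,0],[0,0,2.5,0,0,0],[0,0,3,0,0,0],[0,0,3,0,0,0],[0,0,3,0,0,0],[0,0,3,0,0,0],[0,0,3,0,0,0],[0,0,2,0,0,0]]
  ]
}}

```text
time_s: 26.12
ee_pos: [0.5941, -0.2686, 0.3357]
tool_rot: [1.0, -0.014, 0.001, 0.0]
force: [0.4, -0.1, -2.1]
width: 0.0229
grip_force: 29.6
```

Emit:
{"api": "play_rows", "payload": {
  "deltas": [
    [[-0.5,3,0,0,0,0.1],[-0.5,3.4,0,0,0,0.1],[-0.5,3.4,0,0,0,0.1],[-0.5,3.4,0,0,0,0.1],[-0.5,3.4,0,0,0,0.1],[-0.5,3.4,0,0,0,0.1],[-0.5,3.4,0,0,0,0.1],[-0.3,3.4,0,0,0,0.1]]
  ]
}}

```text
time_s: 26.78
ee_pos: [0.5555, 0.0009, 0.3324]
tool_rot: [0.925, 0.379, -0.001, -0.0]
force: [0.5, 0.6, -1.9]
width: 0.0229
grip_force: 29.8
```

Emit:
{"api": "play_rows", "payload": {
  "deltas": [
    [[0,2,0,0,0,0.119],[0,2,0,0,0,0.119],[0,2,0,0,0,0.119],[0,2,0,0,0,0.119],[0,2,0,0,0,0.119],[0,1.5,0,0,0,0.119],[0,0,0,0,0,0.119],[0,0,0,0,0,0]]
  ]
}}

```text
time_s: 27.45
ee_pos: [0.5561, 0.1154, 0.332]
tool_rot: [0.693, 0.721, -0.001, -0.001]
force: [-0.9, -0.6, -2.9]
width: 0.0236
grip_force: 29.8
```

Run:
```python
from h import *
save("side","s9.png"); s=read_state(); print(s["ee_pos"],s["joints"],s["tool_rot"],s["width"],s["force"])
```

```text
[0.55620103 0.11475111 0.3321781 ] [ 1.43823757e-01  7.17602771e-02  1.02369367e+00 -4.70808171e-04
  2.04815338e+00  1.10346178e-01] [ 6.95249385e-01  7.18767859e-01 -9.24813187e-04 -4.50791812e-04] 0.023165868711235955 [ 0.19662792  0.4030829  -1.72139413]
```

View pics/s9.png

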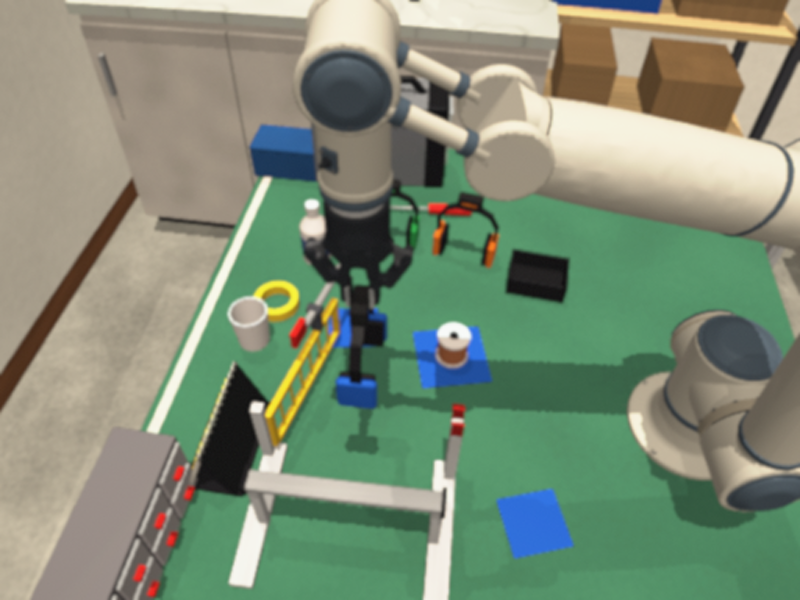

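The side view shows blue gripped level at (360,350), with the gate open and the reel on the mat. I'll take it to the far slot.

Emit:
{"api": "play_rows", "payload": {
  "deltas": [
    [[1,2,0,0,0,0],[1.2,2.9,0,0,0,0],[1.2,2.9,0,0,0,0],[1.2,2.9,0,0,0,0],[1.2,2.9,0,0,0,0],[1.2,2.8,0,0,0,0],[0,0,0,0,0,0],[0,0,0,0,0,0]]
  ]
}}

```text
time_s: 28.17
ee_pos: [0.627, 0.2795, 0.3296]
tool_rot: [0.695, 0.719, -0.002, -0.001]
force: [0.3, -0.1, -2.6]
width: 0.0234
grip_force: 29.9
```

Emit:
{"api": "play_rows", "payload": {
  "deltas": [
    [[0,0,-2,0,0,0],[0,0,-3,0,0,0],[0,0,-3,0,0,0],[0,0,-3,0,0,0],[0,0,-3,0,0,0],[0,0,-2.5,0,0,0],[0,0,-1.5,0,0,0],[0,0,0,0,0,0]]
  ]
}}

```text
time_s: 28.83
ee_pos: [0.6244, 0.276, 0.1484]
tool_rot: [0.696, 0.718, -0.004, -0.001]
force: [-0.8, 0.6, -4.1]
width: 0.0232
grip_force: 29.9
```

Emit:
{"api": "play_rows", "payload": {
  "deltas": [
    [[0,0,-0.3,0,0,0],[0,0,-0.2,0,0,0],[0,0,-0.1,0,0,0],[0,0,0,0,0,0]]
  ]
}}

```text
time_s: 29.17
ee_pos: [0.6269, 0.2785, 0.1491]
tool_rot: [0.695, 0.719, 0.001, 0.001]
force: [-0.6, -0.0, -3.3]
width: 0.0229
grip_force: 29.9
```

Emit:
{"api": "play_rows", "payload": {
  "deltas": [
    [[0,0,-0.1,0,0,0],[0,0,-0.1,0,0,0],[0,0,-0.1,0,0,0],[0,0,0,0,0,0],[0,0,0,0,0,0]]
  ]
}}

```text
time_s: 29.58
ee_pos: [0.6263, 0.2786, 0.1443]
tool_rot: [0.695, 0.719, -0.0, 0.0]
force: [-0.2, -0.2, -2.0]
width: 0.0239
grip_force: 30.0
```

Run:
```python
from h import *
s=read_state(); print(s["ee_pos"],s["force"])
out=[]
for n in("side",):
    im=read_camera(n); r,c=230,140; z=6
    big=cv2.resize(im[r:r+100,c:c+130][:,:,::-1],None,fx=z,fy=z,interpolation=cv2.INTER_CUBIC)
    for zz,col in((0.02,(0,0,255)),(.024,(0,255,255))):
      yw=.036+np.pi/2;R=np.array([[np.cos(yw),-np.sin(yw),0],[np.sin(yw),np.cos(yw),0],[0,0,1]])
      for q in (EAR[0],EAR[3],EAR[6]):
        h=cv2.convexHull(((proj(n,q@R.T+[s["ee_pos"][0],s["ee_pos"][1]+.003,zz])-[c,r]+.5)*z).astype(np.float32)).astype(int); cv2.polylines(big,[h],True,col,1)
cv2.imwrite("pics/c10.png",big)
```

```text
[0.62625911 0.27863168 0.14432749] [-0.15029931 -0.21782201 -2.02520484]
```

View pics/c10.png

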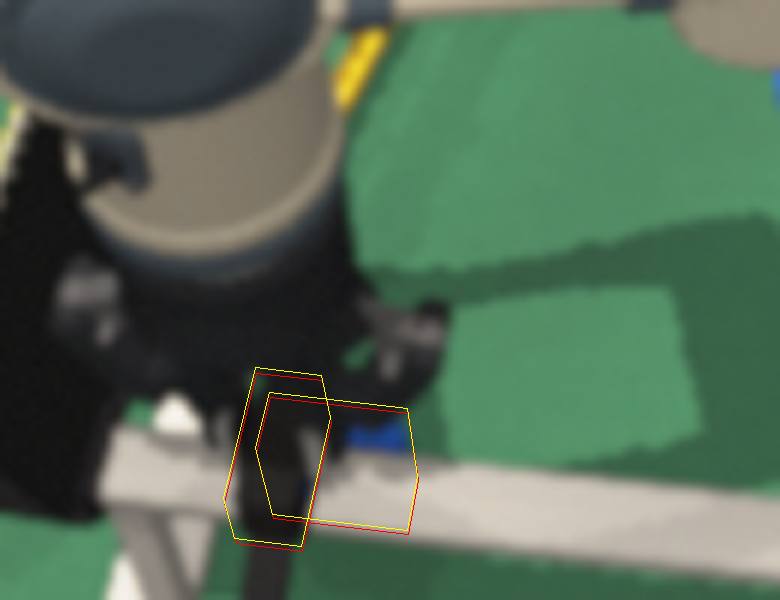

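Emit:
{"api": "play_rows", "payload": {
  "deltas": [
    [[0,0,-0.1,0,0,0],[0,0,-0.1,0,0,0],[0,0,0,0,0,0],[0,0,0,0,0,0]]
  ]
}}

```text
time_s: 29.97
ee_pos: [0.6263, 0.2788, 0.1441]
tool_rot: [0.695, 0.719, 0.001, 0.0]
force: [-2.3, -1.5, 5.9]
width: 0.0233
grip_force: 30.9
```

Emit:
{"api": "play_rows", "payload": {
  "deltas": [
    [[0,0,-0.1,0,0,0],[0,0,-0.1,0,0,0],[0,0,0,0,0,0],[0,0,0,0,0,0]]
  ]
}}

```text
time_s: 30.3
ee_pos: [0.6264, 0.2788, 0.1441]
tool_rot: [0.695, 0.719, 0.002, 0.001]
force: [-4.5, -1.8, 11.3]
width: 0.0232
grip_force: 31.5
```

Emit:
{"api": "play_rows", "payload": {
  "deltas": [
    [[0,0,0.15,0,0,0],[0,0,0.15,0,0,0],[0,0,0,0,0,0]]
  ]
}}

```text
time_s: 30.55
ee_pos: [0.6263, 0.2787, 0.1441]
tool_rot: [0.695, 0.719, 0.0, 0.0]
force: [-1.1, -0.4, 5.1]
width: 0.0233
grip_force: 30.8
```

Emit:
{"api": "play_rows", "payload": {
  "deltas": [
    [[0,0,0,0,0,0],[0,0,0,0,0,0],[0,0,0,0,0,0],[0,0,0,0,0,0]]
  ],
  "jaw": -0.1
}}

```text
time_s: 30.88
ee_pos: [0.6263, 0.2785, 0.1426]
tool_rot: [0.695, 0.719, -0.0, -0.0]
force: [0.9, -0.1, 0.4]
width: 0.0384
grip_force: 0.0
```

Emit:
{"api": "play_rows", "payload": {
  "deltas": [
    [[0,0,0.5,0,0,0],[0,0,1,0,0,0],[0,0,2,0,0,0],[0,0,3,0,0,0],[0,0,4,0,0,0],[0,0,3,0,0,0],[-2,-3,0,0,0,-0.11],[-2,-3,0,0,0,-0.11]]
  ]
}}

```text
time_s: 31.55
ee_pos: [0.5882, 0.2196, 0.2814]
tool_rot: [0.77, 0.638, 0.003, 0.001]
force: [-0.2, -0.3, -0.1]
width: 0.0384
grip_force: 0.0
```

Emit:
{"api": "play_rows", "payload": {
  "deltas": [
    [[-1,-3.8,0,0,0,-0.11],[0,-4,0,0,0,-0.11],[0,-4,0,0,0,-0.11],[0,-4,0,0,0,-0.11],[0,-4,0,0,0,-0.11],[0,-4,0,0,0,-0.11],[0,-4,0,0,0,-0.11],[0,-4,0,0,0,-0.11]]
  ]
}}

```text
time_s: 32.22
ee_pos: [0.5759, -0.1013, 0.28]
tool_rot: [0.969, 0.248, 0.001, 0.0]
force: [0.8, 0.5, 0.2]
width: 0.0386
grip_force: 0.0
```

Run:
```python
from h import *
im=save("side","s11.png"); ears(("side",)); s=read_state();print(s["ee_pos"],s["tool_rot"]); ears(("top",))
```

```text
side 109 0.92 [0.63  0.271 1.582] 0.3
side 66 0.7 [ 0.597 -0.386  0.066] 0.48
side 11 0.62 [ 0.429 -0.366 -0.107] 0.22
[ 0.5759815  -0.10235836  0.27914712] [9.68802796e-01 2.47832524e-01 2.79206896e-04 3.24459366e-04]
top 66 0.85 [ 0.598 -0.384 -0.011] 0.14
top 109 0.8 [0.631 0.29  1.611] 0.22
top 108 0.55 [ 0.471 -0.072  1.6  ] 0.46
```

View pics/s11.png

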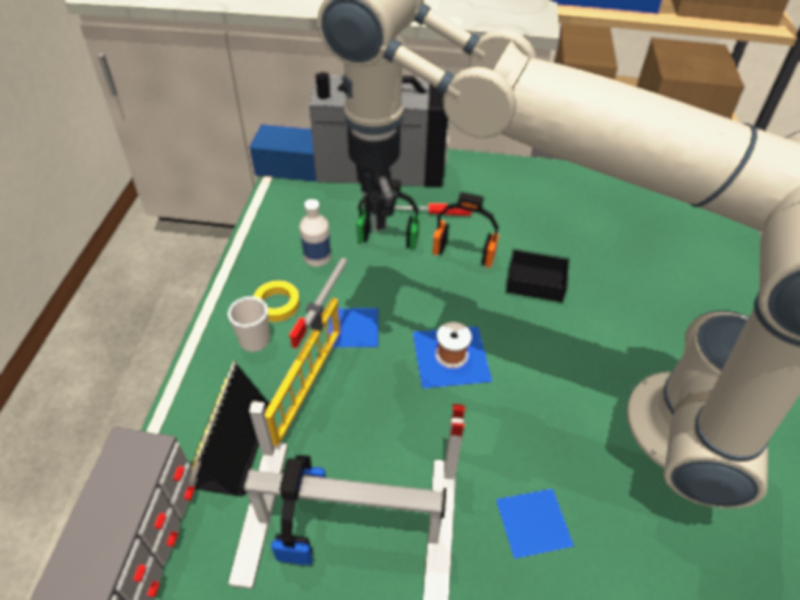

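Blue hangs on the rail at (290,500), and everything else is undisturbed. Next is green.

Emit:
{"api": "play_rows", "payload": {
  "deltas": [
    [[0.3,-3.5,0,0,0,-0.0625],[0.3,-3.5,0,0,0,-0.0625],[0.3,-3.5,0,0,0,-0.0625],[0.3,-3.5,0,0,0,-0.0625],[0.3,-3.5,0,0,0,-0.0625],[0.3,-3.6,0,0,0,-0.0625],[0.3,-3.6,0,0,0,-0.0625],[0.2,-3.5,0,0,0,-0.0625]]
  ],
  "jaw": 0.4
}}

```text
time_s: 33.13
ee_pos: [0.6004, -0.381, 0.279]
tool_rot: [1.0, 0.003, 0.0, 0.0]
force: [0.9, 0.5, 0.3]
width: 0.0596
grip_force: 0.0
```

Emit:
{"api": "play_rows", "payload": {
  "deltas": [
    [[0,0,-2.5,0,0,0],[0,0,-3,0,0,0],[0,0,-3,0,0,0],[0,0,-3,0,0,0],[0,0,-2.4,0,0,0],[0,0,-1.6,0,0,0],[0,0,0,0,0,0],[0,0,0,0,0,0]]
  ]
}}

```text
time_s: 33.8
ee_pos: [0.5998, -0.3795, 0.1228]
tool_rot: [1.0, 0.004, -0.001, -0.001]
force: [-0.0, 0.5, 1.2]
width: 0.0596
grip_force: 0.0
```

Emit:
{"api": "play_rows", "payload": {
  "deltas": [
    [[0,0,0,0,0,0],[0,0,0,0,0,0],[0,0,0,0,0,0],[0,0,0,0,0,0],[0,0,0,0,0,0],[0,0,0,0,0,0]]
  ],
  "jaw": -1,
  "force": 30
}}

```text
time_s: 34.3
ee_pos: [0.6002, -0.3821, 0.1261]
tool_rot: [1.0, 0.003, 0.002, 0.001]
force: [1.8, 0.5, 5.7]
width: 0.0228
grip_force: 31.1
```

Emit:
{"api": "play_rows", "payload": {
  "deltas": [
    [[0,0,1.5,0,0,0],[0,0,2.5,0,0,0],[0,0,3,0,0,0],[0,0,3,0,0,0],[0,0,3,0,0,0],[0,0,3,0,0,0],[0,0,3,0,0,0],[0,0,2,0,0,0]]
  ]
}}

```text
time_s: 34.97
ee_pos: [0.5989, -0.3813, 0.3369]
tool_rot: [1.0, 0.003, 0.001, 0.001]
force: [0.3, -0.2, -0.9]
width: 0.023
grip_force: 30.2
```

Emit:
{"api": "play_rows", "payload": {
  "deltas": [
    [[-0.5,2.5,0,0,0,0.1],[-0.5,3.5,0,0,0,0.1],[-0.6,3.6,0,0,0,0.1],[-0.6,3.6,0,0,0,0.1],[-0.6,3.6,0,0,0,0.1],[-0.6,3.6,0,0,0,0.1],[-0.5,3.6,0,0,0,0.1],[-0.5,3.6,0,0,0,0.1]]
  ]
}}

```text
time_s: 35.63
ee_pos: [0.5544, -0.1039, 0.3332]
tool_rot: [0.919, 0.394, -0.0, -0.0]
force: [-0.3, 0.4, -2.1]
width: 0.023
grip_force: 30.2
```

Emit:
{"api": "play_rows", "payload": {
  "deltas": [
    [[0,3.6,0,0,0,0.1],[0,3.6,0,0,0,0.1],[0,3.6,0,0,0,0.1],[0,3.6,0,0,0,0.1],[0,3.6,0,0,0,0.1],[0,3,0,0,0,0.1],[0,2.4,0,0,0,0.1],[0,2,0,0,0,0.1]]
  ]
}}

```text
time_s: 36.3
ee_pos: [0.5548, 0.1507, 0.3331]
tool_rot: [0.692, 0.722, -0.0, -0.0]
force: [0.1, 0.8, -1.1]
width: 0.0229
grip_force: 30.2
```

Emit:
{"api": "play_rows", "payload": {
  "deltas": [
    [[0,3.2,0,0,0,0],[0,3.2,0,0,0,0],[0,3.2,0,0,0,0],[0,2,0,0,0,0],[0,1.1,0,0,0,0],[0,0,0,0,0,0],[0,0,0,0,0,0]]
  ]
}}

```text
time_s: 36.88
ee_pos: [0.5553, 0.2752, 0.333]
tool_rot: [0.695, 0.719, -0.001, 0.0]
force: [-0.1, 0.2, -1.4]
width: 0.023
grip_force: 30.2
```

Emit:
{"api": "play_rows", "payload": {
  "deltas": [
    [[0,0.2,-2,0,0,0],[0,0,-3,0,0,0],[0,0,-3,0,0,0],[0,0,-3,0,0,0],[0,0,-3,0,0,0],[0,0,-2.5,0,0,0],[0,0,-1.7,0,0,0],[0,0,0,0,0,0]]
  ]
}}

```text
time_s: 37.55
ee_pos: [0.5543, 0.2748, 0.1475]
tool_rot: [0.696, 0.719, -0.003, -0.001]
force: [-1.1, -1.2, -1.3]
width: 0.0235
grip_force: 30.7
```

Emit:
{"api": "play_rows", "payload": {
  "deltas": [
    [[0,0,-0.1,0,0,0],[0,0,-0.1,0,0,0],[0,0,-0.1,0,0,0],[0,0,0,0,0,0],[0,0,0,0,0,0]]
  ]
}}

```text
time_s: 37.97
ee_pos: [0.5556, 0.2776, 0.1494]
tool_rot: [0.695, 0.719, 0.001, 0.0]
force: [-0.4, -0.4, -2.7]
width: 0.0229
grip_force: 30.7
```

Emit:
{"api": "play_rows", "payload": {
  "deltas": [
    [[0,0,-0.1,0,0,0],[0,0,-0.1,0,0,0],[0,0,0,0,0,0],[0,0,0,0,0,0]]
  ]
}}

```text
time_s: 38.3
ee_pos: [0.5552, 0.2776, 0.1462]
tool_rot: [0.695, 0.719, -0.0, -0.0]
force: [-0.4, -0.3, -2.1]
width: 0.0233
grip_force: 30.7
```

Emit:
{"api": "play_rows", "payload": {
  "deltas": [
    [[0,0,-0.1,0,0,0],[0,0,-0.1,0,0,0],[0,0,0,0,0,0],[0,0,0,0,0,0]]
  ]
}}

```text
time_s: 38.63
ee_pos: [0.5554, 0.2776, 0.1455]
tool_rot: [0.695, 0.719, 0.001, 0.0]
force: [-1.1, -1.1, 4.9]
width: 0.0234
grip_force: 31.4
```

Emit:
{"api": "play_rows", "payload": {
  "deltas": [
    [[0,0,0.1,0,0,0],[0,0,0,0,0,0],[0,0,0,0,0,0],[0,0,0,0,0,0],[0,0,0,0,0,0]]
  ],
  "jaw": -0.1
}}

```text
time_s: 39.05
ee_pos: [0.5552, 0.2776, 0.145]
tool_rot: [0.695, 0.719, -0.0, -0.0]
force: [-0.2, -0.7, -0.1]
width: 0.0386
grip_force: 0.0
```

Emit:
{"api": "play_rows", "payload": {
  "deltas": [
    [[0,0,0.5,0,0,0],[0,0,1,0,0,0],[0,0,2,0,0,0],[0,0,3,0,0,0],[0,0,4,0,0,0],[0,0,3,0,0,0],[-0.7,-3.3,0,0,0,-0.11],[-0.7,-3.6,0,0,0,-0.11]]
  ]
}}

```text
time_s: 39.72
ee_pos: [0.5421, 0.2097, 0.2842]
tool_rot: [0.77, 0.638, 0.003, 0.001]
force: [1.5, -0.6, -0.5]
width: 0.0384
grip_force: 0.0
```

Emit:
{"api": "play_rows", "payload": {
  "deltas": [
    [[-0.7,-3.6,0,0,0,-0.11],[-0.7,-3.6,0,0,0,-0.11],[-0.7,-3.6,0,0,0,-0.11],[-0.7,-3.6,0,0,0,-0.11],[-0.7,-3.6,0,0,0,-0.11],[-0.7,-3.6,0,0,0,-0.11],[-0.7,-3.6,0,0,0,-0.11],[-0.7,-3.6,0,0,0,-0.11]]
  ]
}}

```text
time_s: 40.38
ee_pos: [0.4846, -0.081, 0.2819]
tool_rot: [0.969, 0.248, 0.001, 0.0]
force: [0.3, 0.2, 0.2]
width: 0.0382
grip_force: 0.0
```

Run:
```python
from h import *
ears(("side",)); s=read_state();print(s["ee_pos"],s["tool_rot"]); ears(("top",))
```

```text
side 109 0.84 [0.631 0.273 1.598] 0.25
side 66 0.71 [0.557 0.265 1.589] 0.22
side 11 0.64 [ 0.428 -0.366 -0.115] 0.42
side 23 0.26 [ 0.771 -0.022  2.376] 0.55
[ 0.48425262 -0.08389899  0.2816888 ] [9.69397348e-01 2.45493781e-01 3.43709359e-04 1.21135339e-03]
top 13 0.88 [ 0.428 -0.364  2.999] 0.2
top 66 0.6 [ 0.557  0.283 -1.538] 0.24
top 109 0.56 [0.63  0.29  1.611] 0.23
```

Emit:
{"api": "play_rows", "payload": {
  "deltas": [
    [[-0.7,-3.5,0,0,0,-0.078],[-0.7,-3.5,0,0,0,-0.078],[-0.7,-3.5,0,0,0,-0.078],[-0.7,-3.5,0,0,0,-0.078],[-0.7,-3.5,0,0,0,-0.078],[-0.7,-3.5,0,0,0,-0.078],[-0.7,-3.5,0,0,0,-0.078],[-0.7,-3.6,0,0,0,-0.078]]
  ],
  "jaw": 0.4
}}

```text
time_s: 41.25
ee_pos: [0.43, -0.3605, 0.2811]
tool_rot: [0.998, -0.059, 0.001, 0.0]
force: [0.6, 0.5, 0.5]
width: 0.0596
grip_force: 0.0
```

Emit:
{"api": "play_rows", "payload": {
  "deltas": [
    [[0,0,-2.5,0,0,0],[0,0,-3,0,0,0],[0,0,-3,0,0,0],[0,0,-3,0,0,0],[0,0,-2.6,0,0,0],[0,0,-1.6,0,0,0],[0,0,0,0,0,0],[0,0,0,0,0,0]]
  ]
}}

```text
time_s: 41.92
ee_pos: [0.43, -0.3591, 0.1231]
tool_rot: [0.998, -0.058, -0.0, -0.001]
force: [-0.8, 0.0, 1.2]
width: 0.06
grip_force: 0.0
```

Emit:
{"api": "play_rows", "payload": {
  "deltas": [
    [[0,0,0,0,0,0],[0,0,0,0,0,0],[0,0,0,0,0,0],[0,0,0,0,0,0],[0,0,0,0,0,0],[0,0,0,0,0,0]]
  ],
  "jaw": -1,
  "force": 30
}}

```text
time_s: 42.42
ee_pos: [0.4302, -0.3612, 0.1257]
tool_rot: [0.998, -0.059, 0.002, 0.001]
force: [1.2, -0.7, 6.5]
width: 0.0233
grip_force: 29.8
```

Emit:
{"api": "play_rows", "payload": {
  "deltas": [
    [[0,0,1.5,0,0,0],[0,0,2.5,0,0,0],[0,0,3,0,0,0],[0,0,3,0,0,0],[0,0,3,0,0,0],[0,0,3,0,0,0],[0,0,3,0,0,0],[0,0,2,0,0,0]]
  ]
}}

```text
time_s: 43.08
ee_pos: [0.4291, -0.3604, 0.3364]
tool_rot: [0.998, -0.059, 0.001, 0.001]
force: [1.4, -0.2, -2.6]
width: 0.023
grip_force: 29.5
```

Emit:
{"api": "play_rows", "payload": {
  "deltas": [
    [[0.7,2.5,0,0,0,0.108],[0.7,3.3,0,0,0,0.108],[0.7,3.6,0,0,0,0.108],[0.7,3.6,0,0,0,0.108],[0.7,3.6,0,0,0,0.108],[0.7,3.6,0,0,0,0.108],[0.7,3.6,0,0,0,0.108],[0.7,3.6,0,0,0,0.108]]
  ]
}}

```text
time_s: 43.75
ee_pos: [0.485, -0.0847, 0.333]
tool_rot: [0.93, 0.367, -0.0, -0.0]
force: [0.9, 0.0, -1.9]
width: 0.0234
grip_force: 29.6
```

Emit:
{"api": "play_rows", "payload": {
  "deltas": [
    [[0,3.6,0,0,0,0.108],[0,3.6,0,0,0,0.108],[0,3.6,0,0,0,0.108],[0,3.6,0,0,0,0.108],[0,3.6,0,0,0,0.108],[0,3,0,0,0,0.108],[0,2.5,0,0,0,0.108],[0,2,0,0,0,0.108]]
  ]
}}

```text
time_s: 44.42
ee_pos: [0.4847, 0.1707, 0.3328]
tool_rot: [0.691, 0.723, -0.0, -0.001]
force: [0.6, -0.7, -2.0]
width: 0.0233
grip_force: 29.6
```

Emit:
{"api": "play_rows", "payload": {
  "deltas": [
    [[0,2.5,0,0,0,0],[0,2.5,0,0,0,0],[0,2.5,0,0,0,0],[0,2,0,0,0,0],[0,1.3,0,0,0,0],[0,0,0,0,0,0],[0,0,0,0,0,0]]
  ]
}}

```text
time_s: 45.0
ee_pos: [0.4852, 0.2766, 0.3328]
tool_rot: [0.693, 0.721, -0.001, -0.0]
force: [-0.1, 0.3, -2.2]
width: 0.0231
grip_force: 29.6
```

Emit:
{"api": "play_rows", "payload": {
  "deltas": [
    [[0,0,-2,0,0,0],[0,0,-3,0,0,0],[0,0,-3,0,0,0],[0,0,-3,0,0,0],[0,0,-3,0,0,0],[0,0,-2.5,0,0,0],[0,0,-1.7,0,0,0],[0,0,0,0,0,0]]
  ]
}}

```text
time_s: 45.67
ee_pos: [0.4841, 0.2743, 0.1473]
tool_rot: [0.694, 0.72, -0.003, -0.001]
force: [0.1, -2.0, -2.5]
width: 0.0232
grip_force: 29.8
```

Emit:
{"api": "play_rows", "payload": {
  "deltas": [
    [[0,0,-0.1,0,0,0],[0,0,-0.1,0,0,0],[0,0,-0.1,0,0,0],[0,0,-0.1,0,0,0],[0,0,-0.1,0,0,0],[0,0,0,0,0,0],[0,0,0,0,0,0]]
  ]
}}

```text
time_s: 46.25
ee_pos: [0.4853, 0.2767, 0.1465]
tool_rot: [0.693, 0.721, 0.0, 0.0]
force: [-0.6, -0.5, -1.9]
width: 0.0231
grip_force: 29.9
```

Emit:
{"api": "play_rows", "payload": {
  "deltas": [
    [[0,0,-0.1,0,0,0],[0,0,-0.1,0,0,0],[0,0,0,0,0,0],[0,0,0,0,0,0]]
  ]
}}

```text
time_s: 46.58
ee_pos: [0.4854, 0.2767, 0.1455]
tool_rot: [0.693, 0.721, 0.001, 0.0]
force: [-1.8, -0.2, 5.3]
width: 0.023
grip_force: 30.7
```

Emit:
{"api": "play_rows", "payload": {
  "deltas": [
    [[0,0,0.1,0,0,0],[0,0,0,0,0,0],[0,0,0,0,0,0],[0,0,0,0,0,0],[0,0,0,0,0,0]]
  ],
  "jaw": -0.1
}}

```text
time_s: 47.0
ee_pos: [0.4852, 0.2766, 0.145]
tool_rot: [0.693, 0.721, -0.0, -0.0]
force: [-0.1, 0.4, 0.0]
width: 0.0382
grip_force: 0.0
```

Emit:
{"api": "play_rows", "payload": {
  "deltas": [
    [[0,0,0.5,0,0,0],[0,0,1,0,0,0],[0,0,2,0,0,0],[0,0,3,0,0,0],[0,0,4,0,0,0],[0,0,3,0,0,0],[0,-3.5,0,0,0,0],[0,-3.5,0,0,0,0]]
  ]
}}

```text
time_s: 47.67
ee_pos: [0.4859, 0.2073, 0.2844]
tool_rot: [0.692, 0.722, 0.003, 0.001]
force: [0.8, -0.9, -0.5]
width: 0.0385
grip_force: 0.0
```

Emit:
{"api": "play_rows", "payload": {
  "deltas": [
    [[0,-4,0,0,0,-0.11],[0,-4,0,0,0,-0.11],[0,-4,0,0,0,0],[0,-4,0,0,0,0],[0,0,0,0,0,0],[0,0,0,0,0,0]]
  ],
  "jaw": 0
}}

```text
time_s: 48.17
ee_pos: [0.4853, 0.0447, 0.2816]
tool_rot: [0.77, 0.639, 0.001, 0.0]
force: [0.4, 0.6, 0.1]
width: 0.0426
grip_force: 0.0
```

```bash
python3 - <<'E'
from h import *
EARH=[q+[0,0,.02] for q in EAR]
for n in("side","top"):
    im=save(n,n[0]+"12.png"); hsv=cv2.cvtColor(im,cv2.COLOR_RGB2HSV)
    for d in trace(n,"ear1"):
        m=np.array(d["mask"]); g=at(n,d["uv"],.12)
        x,f=fit([(n,m)],EARH,[g[0],g[1],1.6]); print(n,hue(im,m),d["p"],x.round(3),round(f,2))
    l=(hsv[...,0]<6)|(hsv[...,0]>174); l&=hsv[...,1]>150; k,_,st,c=cv2.connectedComponentsWithStats(l.astype(np.uint8))
    print([(st[i,4],c[i].round(1).tolist(),at(n,c[i],.185).round(3)[:2].tolist()) for i in range(1,k) if st[i,4]>20])
print(read_state()["ee_pos"],read_state()["tool_rot"])
E
python3 reel.py
```

```text
side 12 0.93 [0.486 0.272 1.592] 0.27
side 66 0.73 [0.554 0.273 1.589] 0.21
side 109 0.64 [0.627 0.279 1.608] 0.29
[(np.int32(69), [295.8, 133.9], [0.44, -0.292]), (np.int32(108), [190.4, 212.2], [0.675, 0.045]), (np.int32(38), [293.2, 262.5], [0.411, 0.149]), (np.int32(41), [292.2, 274.1], [0.41, 0.179]), (np.int32(42), [113.7, 302.5], [0.774, 0.306]), (np.int32(42), [120.8, 315.0], [0.75, 0.33]), (np.int32(48), [101.9, 332.7], [0.774, 0.373]), (np.int32(45), [109.7, 344.5], [0.75, 0.393]), (np.int32(54), [88.8, 366.3], [0.774, 0.44]), (np.int32(50), [97.6, 376.7], [0.75, 0.455])]
top 111 0.72 [0.63  0.282 1.537] 0.52
[(np.int32(32), [46.1, 92.7], [0.779, 0.439]), (np.int32(34), [71.1, 92.1], [0.78, 0.372]), (np.int32(36), [96.5, 92.0], [0.779, 0.305]), (np.int32(34), [123.1, 92.0], [0.78, 0.237]), (np.int32(21), [57.0, 100.0], [0.759, 0.407]), (np.int32(25), [80.7, 99.8], [0.759, 0.344]), (np.int32(25), [105.2, 99.8], [0.759, 0.281]), (np.int32(87), [197.9, 133.6], [0.678, 0.047]), (np.int32(265), [392.2, 225.8], [0.467, -0.424]), (np.int32(63), [157.4, 243.9], [0.413, 0.132])]
[0.48528955 0.04787185 0.28072815] [ 7.67485172e-01  6.41066643e-01  2.62448278e-04 -2.99673745e-05]
side 0.68 [287.3, 218.4] [ 0.42974976 -0.08907244  0.04658901] 0.05437572928821466
[0.48525422 0.04791816 0.28044071]
```

View pics/s12.png

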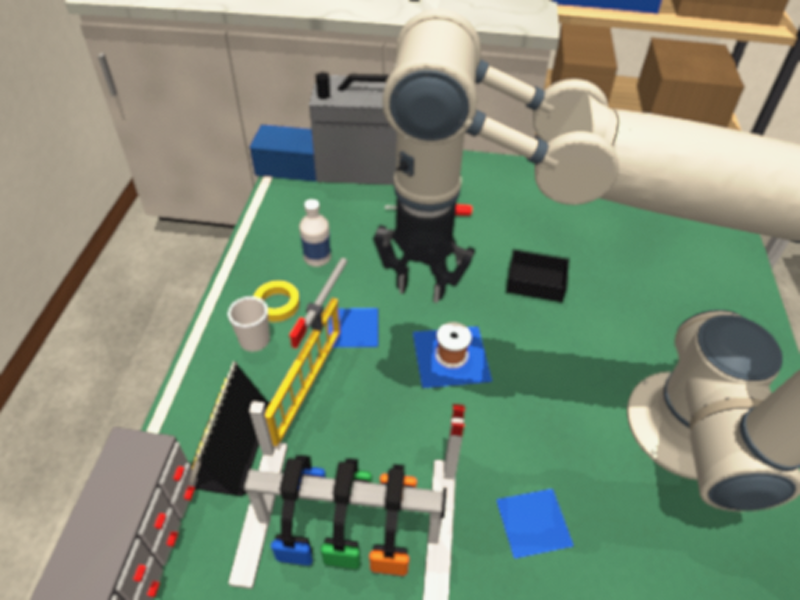

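All three pairs hang squarely on the rail at about (290/345/395, 515). The reel is on the mat, and the open gate's lever is at (0.675, 0.046). Now I'll close the gate.

Emit:
{"api": "play_rows", "payload": {
  "deltas": [
    [[3.2,0,0,0,0,0],[3.2,0,0,0,0,0],[3.2,0,0,0,0,0],[3.2,0,0,0,0,0],[3.2,0,0,0,0,0],[3,-0.2,0,0,0,0],[0,0,0,0,0,0],[0,0,0,0,0,0]]
  ],
  "jaw": 0
}}

```text
time_s: 49.13
ee_pos: [0.6762, 0.0457, 0.2761]
tool_rot: [0.768, 0.641, -0.002, -0.002]
force: [-0.5, 0.4, 0.3]
width: 0.0426
grip_force: 0.0
```

Emit:
{"api": "play_rows", "payload": {
  "deltas": [
    [[0,0,-2.5,0,0,0],[0,0,-3,0,0,0],[0,0,-3,0,0,0],[0,0,-1.5,0,0,0],[0,0,-0.8,0,0,0],[0,0,0,0,0,0],[0,0,0,0,0,0]]
  ]
}}

```text
time_s: 49.72
ee_pos: [0.675, 0.0451, 0.1744]
tool_rot: [0.768, 0.641, 0.001, 0.001]
force: [-0.6, -0.0, -0.2]
width: 0.0427
grip_force: 0.0
```

Emit:
{"api": "play_rows", "payload": {
  "deltas": [
    [[0,0,0,0,0,0],[0,0,0,0,0,0],[0,0,0,0,0,0],[0,0,0,0,0,0],[0,0,0,0,0,0]]
  ],
  "jaw": -1,
  "force": 30
}}

```text
time_s: 50.13
ee_pos: [0.6757, 0.0448, 0.1734]
tool_rot: [0.768, 0.64, 0.001, 0.0]
force: [0.5, 1.3, 2.1]
width: 0.0001
grip_force: 1.1
```

Emit:
{"api": "play_rows", "payload": {
  "deltas": [
    [[0,0,-0.4,0,0,0],[0,0,-0.5,0,0,0],[0,0,-0.5,0,0,0],[0,0,-0.4,0,0,0],[0,0,0,0,0,0],[0,0,0,0,0,0]]
  ]
}}

```text
time_s: 50.63
ee_pos: [0.6756, 0.0449, 0.1548]
tool_rot: [0.768, 0.64, 0.001, 0.0]
force: [0.9, 3.7, 5.8]
width: 0.0003
grip_force: 3.1
```

The fingers closed just above the lever, so the tips sit about 25 mm behind the stated TCP. I'll regrip lower.

Emit:
{"api": "play_rows", "payload": {
  "deltas": [
    [[0,0,1,0,0,0],[0,0,1,0,0,0],[0,0,1,0,0,0],[0,0,0,0,0,0]]
  ]
}}

```text
time_s: 50.97
ee_pos: [0.6761, 0.0443, 0.1876]
tool_rot: [0.768, 0.64, 0.001, 0.001]
force: [0.1, -0.1, 1.8]
width: -0.0
grip_force: 0.0
```

Emit:
{"api": "play_rows", "payload": {
  "deltas": [
    [[0,0,0,0,0,0],[0,0,0,0,0,0],[0,0,0,0,0,0],[0,0,-0.8,0,0,0],[0,0,-0.9,0,0,0],[0,0,-0.9,0,0,0],[0,0,0,0,0,0],[0,0,0,0,0,0]]
  ],
  "jaw": 0
}}

```text
time_s: 51.63
ee_pos: [0.6745, 0.0446, 0.1564]
tool_rot: [0.768, 0.64, -0.001, -0.001]
force: [-0.9, 0.0, 0.3]
width: 0.0423
grip_force: 0.0
```

Emit:
{"api": "play_rows", "payload": {
  "deltas": [
    [[0,0,0,0,0,0],[0,0,0,0,0,0],[0,0,0,0,0,0],[0,0,0,0,0,0],[0,0,0,0,0,0]]
  ],
  "jaw": -1,
  "force": 30
}}

```text
time_s: 52.05
ee_pos: [0.6758, 0.0445, 0.1592]
tool_rot: [0.768, 0.64, 0.001, 0.001]
force: [0.9, 0.3, 2.4]
width: 0.0115
grip_force: 33.1
```

Emit:
{"api": "play_rows", "payload": {
  "deltas": [
    [[0,0,-0.4,0,0,0],[0,0,-0.5,0,0,0],[0,0,-0.5,0,0,0],[0,0,-0.4,0,0,0],[0,0,0,0,0,0]]
  ]
}}

```text
time_s: 52.47
ee_pos: [0.6767, 0.0467, 0.1419]
tool_rot: [0.768, 0.641, 0.003, 0.0]
force: [4.0, 6.2, 5.3]
width: 0.0109
grip_force: 36.0
```

Emit:
{"api": "play_rows", "payload": {
  "deltas": [
    [[-0.6,0.15,0,0,0,-0.05],[-1.2,0.35,0,0,0,-0.1],[-1.16,0.47,0,0,0,-0.1],[-1.11,0.58,0,0,0,-0.1],[-1.04,0.69,0,0,0,-0.1],[-0.97,0.79,0,0,0,-0.1],[-0.88,0.88,0,0,0,-0.1],[0,0,0,0,0,0]]
  ]
}}

```text
time_s: 53.13
ee_pos: [0.607, 0.0872, 0.1426]
tool_rot: [0.933, 0.36, 0.004, -0.001]
force: [10.2, 3.5, 2.4]
width: 0.0111
grip_force: 37.1
```

Emit:
{"api": "play_rows", "payload": {
  "deltas": [
    [[-0.79,0.97,0,0,0,-0.1],[-0.69,1.04,0,0,0,-0.1],[-0.58,1.11,0,0,0,-0.1],[-0.47,1.16,0,0,0,-0.1],[-0.35,1.2,0,0,0,-0.1],[-0.23,1.23,0,0,0,-0.1],[0,0,0,0,0,0]]
  ]
}}

```text
time_s: 53.72
ee_pos: [0.5777, 0.1534, 0.1427]
tool_rot: [0.998, 0.068, 0.005, -0.001]
force: [12.6, -0.5, 3.0]
width: 0.0108
grip_force: 35.5
```

Emit:
{"api": "play_rows", "payload": {
  "deltas": [
    [[-0.06,0.7,0,0,0,-0.05],[-0.05,0.55,0,0,0,-0.05],[0,0,0,0,0,0],[0,0,0,0,0,0]]
  ]
}}

```text
time_s: 54.05
ee_pos: [0.5769, 0.1637, 0.1426]
tool_rot: [1.0, 0.02, 0.005, -0.001]
force: [11.3, 2.2, 2.9]
width: 0.0109
grip_force: 35.0
```

Emit:
{"api": "play_rows", "payload": {
  "deltas": [
    [[0,0.15,0,0,0,0],[0,0,0,0,0,0],[0,0,0.6,0,0,0],[0,0,0.6,0,0,0],[0,0,0.6,0,0,0],[0,0,0,0,0,0]]
  ]
}}

```text
time_s: 54.55
ee_pos: [0.5721, 0.1636, 0.1579]
tool_rot: [1.0, 0.02, -0.002, 0.001]
force: [-2.8, -4.8, -1.0]
width: 0.0112
grip_force: 33.1
```

Run:
```python
from h import *
im=read_camera("side"); cv2.imwrite("pics/s13.png",cv2.resize(im[220:380,130:330,::-1],(750,600),interpolation=cv2.INTER_CUBIC))
```

```text
(no output)
```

View pics/s13.png

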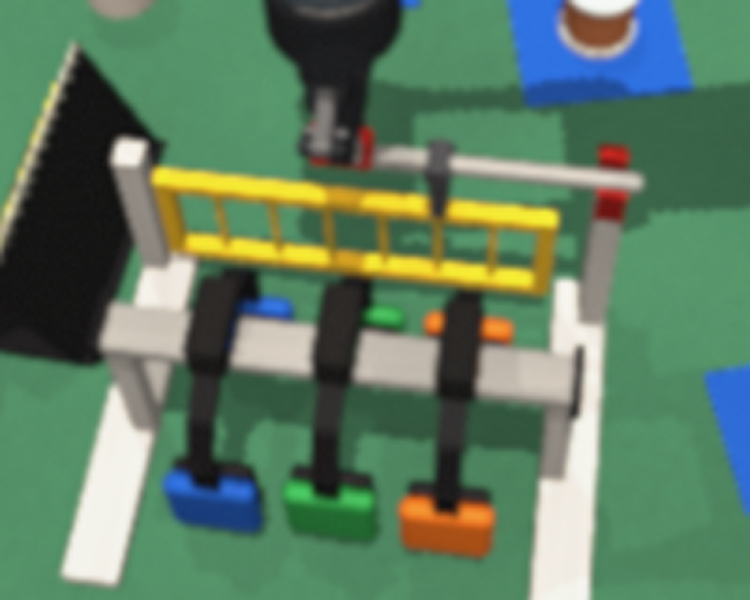

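The rod has dropped between the red lips at (615,180), and all three pairs hang well. I'll release and retreat.

Emit:
{"api": "play_rows", "payload": {
  "deltas": [
    [[0,0,0,0,0,0],[0,0,0,0,0,0],[0,0,0,0,0,0],[0,0,0,0,0,0],[0,0,0,0,0,0]]
  ],
  "jaw": 0
}}

```text
time_s: 55.02
ee_pos: [0.5735, 0.1651, 0.1586]
tool_rot: [1.0, 0.02, 0.0, -0.0]
force: [0.0, -0.1, -0.0]
width: 0.0425
grip_force: 0.0
```

Emit:
{"api": "play_rows", "payload": {
  "deltas": [
    [[0,0,1,0,0,0],[0,0,2,0,0,0],[0,0,3.5,0,0,0],[0,0,4,0,0,0],[0,0,3,0,0,0],[-2,-3,0,0,0,0],[-2,-3,0,0,0,0],[-2,-3,0,0,0,0]]
  ]
}}

```text
time_s: 55.68
ee_pos: [0.5132, 0.0743, 0.2947]
tool_rot: [1.0, 0.021, 0.001, -0.0]
force: [0.8, -0.4, 0.6]
width: 0.0426
grip_force: 0.0
```

Emit:
{"api": "play_rows", "payload": {
  "deltas": [
    [[0,-3.5,0,0,0,0],[0,-3.5,0,0,0,0],[0,-3.5,0,0,0,0],[0,-3.5,0,0,0,0],[0,-3.5,0,0,0,0],[0,-3.5,0,0,0,0],[0,0,0,0,0,0],[0,0,0,0,0,0]]
  ]
}}

```text
time_s: 56.35
ee_pos: [0.5132, -0.1368, 0.2938]
tool_rot: [1.0, 0.018, 0.0, -0.0]
force: [-0.4, -0.6, -0.2]
width: 0.0427
grip_force: 0.0
```

```bash
python3 reel.py
python3 - <<'E'
from h import *
EARH=[q+[0,0,.02] for q in EAR]
for n in("side",):
    im=save(n,n[0]+"14.png"); hsv=cv2.cvtColor(im,cv2.COLOR_RGB2HSV)
    for d in trace(n,"ear1"):
        m=np.array(d["mask"]); g=at(n,d["uv"],.12)
        x,f=fit([(n,m)],EARH,[g[0],g[1],1.6]); print(n,hue(im,m),d["p"],x.round(3),round(f,2))
    d=trace(n,"gate")[0]; m=np.array(d["mask"])&(hsv[...,0]>20)&(hsv[...,0]<34)&(hsv[...,1]>130)
    hm=np.zeros(m.shape,np.uint8); cv2.fillConvexPoly(hm,cv2.convexHull(np.argwhere(m)[:,::-1].astype(np.int32)),1)
    print(n,"gate",*fit([(n,hm)],GATE,[.56,.28,0.03]))
E
```

```text
side 0.89 [287.4, 219.6] [ 0.42966274 -0.0890183   0.02456991] 0.039561707035755456
side 0.37 [234.8, 309.2] [0.53591009 0.19770952 0.03698963] 0.9529162081433736
[ 0.51353506 -0.13473374  0.29401652]
side 66 0.91 [0.554 0.273 1.583] 0.26
side 109 0.81 [0.626 0.279 1.577] 0.29
side 12 0.67 [0.486 0.272 1.63 ] 0.27Traceback (most recent call last):
  File "<stdin>", line 8, in <module>
IndexError: list index out of range
```

View pics/s14.png

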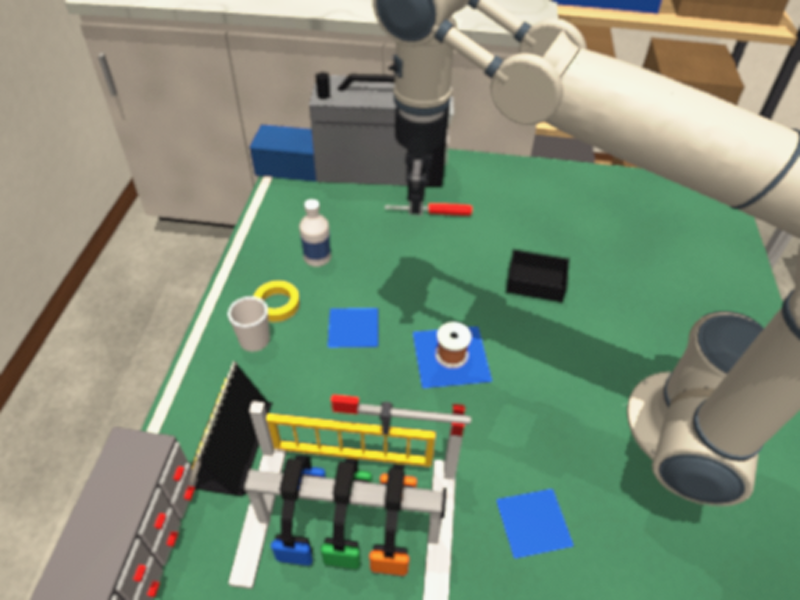

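The gate and latch look the same as at the start: lever at (343,404), rod in the catch at (458,418). All three pairs hang on the rail and the reel is on the mat, so I'm handing in.

```bash
python3 -c "
from cell import *
print(job_done())"
```

```text
the job is handed in; nothing more can be done
None
```

The job is handed in: the blue, green and orange ear defenders hang squarely across the rail, the reel stands on the large mat, and the gate is shut with its latch in the catch. The last side view showed all of this, with the bystanders where they were, but the judge's result was not reported.

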